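# Find the full resin bottle and clamp it in the stand

## Task

Three look-alike resin bottles lean in the sloping rack under its little shelf, and only one of them is full: find it by its weight in the hand. Stand the full bottle upright on the middle of the green plate in the clamp stand, broad side along the track, then slide the red-gripped gate gently up until you feel the bottle held snug and square between gate and fence, and let go. Leave the two part-used bottles in their own places in the rack and do not disturb the flask, the cup or the jar.

Things in the scene. Friction and masses are not known exactly. Their poses are not given: they have to be found in the camera images.
- bottle_a: resin bottle, purple and teal band, black cap; the three look alike: one is full (0.54-0.72 kg), two part used (under 0.33 kg). Origin: centre of underside; z up its axis to the cap. Body 44 (x) by 56 (y) by 130 mm tall, round cap 34 mm across from 146 to 182 mm up. Starts in a rack bay, leaning 35 degrees, cap towards the robot, resting on the foot board and on the support board at its -x face
- bottle_b: resin bottle, purple and teal band, black cap; the three look alike: one is full (0.54-0.72 kg), two part used (under 0.33 kg). Origin: centre of underside; z up its axis to the cap. Body 44 (x) by 56 (y) by 130 mm tall, round cap 34 mm across from 146 to 182 mm up. Starts in a rack bay, leaning 35 degrees, cap towards the robot, resting on the foot board and on the support board at its -x face
- bottle_c: resin bottle, purple and teal band, black cap; the three look alike: one is full (0.54-0.72 kg), two part used (under 0.33 kg). Origin: centre of underside; z up its axis to the cap. Body 44 (x) by 56 (y) by 130 mm tall, round cap 34 mm across from 146 to 182 mm up. Starts in a rack bay, leaning 35 degrees, cap towards the robot, resting on the foot board and on the support board at its -x face
- rack: fixed plywood rack, 200 (x) by 290 (y) mm, origin on the table under the middle bay. Three bays, centres y -84, 0, 84 mm; a bottle's underside centre rests at x 0, z 36 mm. Boards lean 35 degrees, tops to -x; the support board runs 95 mm up the bottle's -x side, dividers 6 mm thick run 60 mm up between bays; +x side open. End uprights at x 20 to 50, y +-136 mm
- shelf_edge (a point): middle of the lower front edge of the rack's shelf, over the bottles: shelf 10 mm thick, its underside 235 mm above the table, 290 mm long (y), reaching 126 mm back (+x of the rack), with pigment pots on it up to 297 mm. The edge is only 18 mm beyond the cap centres in x: a vertical gripper does not fit over the caps, one tilted along the bottle does
- stand: fixed clamp stand, 100 (x) by 290 (y) mm, track along y, origin on the table below the green floor plate. Wooden fence at the +y end: face at y 45 mm, 80 mm wide, up to z 92 mm. Low kerbs 10 mm high along both sides
- plate (a joint): green floor plate of the stand, 80 (x) by 114 (y) mm, x -40 to 40, y -70 to 44 mm in the stand's frame; top 12 mm above the table when empty. Sprung: the value is how far (m) it has sunk, 0.7 mm per newton (full bottle 3.8 to 5 mm, part-used under 2.4 mm, stop at 8 mm)
- fence_face (a point): centre of the fence's face, which looks to -y of the stand, 52 mm above the table
- gate (a joint): sliding gate, m along the stand's +y towards the fence; 0 fully open, 0.100 the end of the track. Its rubber pad (60 mm wide, z 22 to 82 mm) has its face at y = -80 mm + joint value in the stand's frame; clear width to the fence 125 mm - joint value. Takes about 2.5 N to move, stays where left
- gate_grip (a point): point on the gate's red upright grip, 11 mm below its top (top at 91 mm above the table). Grip 20 mm (x) by 28 mm (y), 50 mm tall over the carriage; its centre lies 90 mm behind (-y of) the pad face. Moves with the gate; axes as the stand's
- gate_pad (a point): centre of the gate's pad face, 52 mm above the table; moves with the gate
- flask: bystander: blue drinking flask with black cap, 66 mm across, 200 mm tall, upright, origin under its centre
- cup: bystander: upturned orange cup, 80 mm across at the table, 60 mm at the top, 85 mm tall, origin under its centre
- jar: bystander: amber glass jar, 60 mm across, 75 mm tall, upright, origin under its centre

How it is judged:
By the outcome, as a careful person would: the job done as asked, in the order asked, and still so for the second after the job is handed in, with the robot touching nothing.
It also fails if it takes over 69 s, if anything falls off the work surface, if the arm or the gripper's body presses on something with over 40 N, if the wrist force passes 120 N, or if a joint passes its speed limit or range.

## Robot

A 6-joint arm with a two-finger parallel gripper is mounted at the origin on the work surface. World frame = base frame: x ahead of the robot, y to its left, z up, the work surface at z = 0. Lengths are in mm, angles in rad, forces in N, time in s.
With the tool pointing down it reaches from about 350 to 875 mm from the base axis. Payload 4.2 kg.
Tool frame: the origin (TCP) lies midway between the tips of the shut fingers; the grasp point (between the pads) lies 19 mm behind it (arm.tcp_to_grasp is the distance from the TCP to the grasp point, in mm); z points along the fingers, y is the line along which they close (so a half turn about z gives the same grasp; the last joint's range is limited). The gripper opens to 85 mm and grips with 20 to 120 N. Pads are 22 mm wide; open, the fingers measure 114 mm over their backs; the gripper's body (76 mm by 85 mm) begins 54 mm behind the grasp point. The pads swing forward as they close: fully open they stand 13 mm farther back than shut.
Start: joints at [1.441, 0.385, 0.008, 0, -1.194, -0.259], TCP at [236.891, 578.344, 231.312] pointing down, gripper open.
Joint ranges: [-3.14, 3.14], [-1.21, 2.06], [-1.07, 1.41], [-3.16, 2.05], [-2.99, -0.16], [-3.1, 3.1]. Speed limits (rad/s): [2.79, 2.79, 3.14, 3.14, 3.14, 3.14].

## Interface

Orientations are given as a unit quaternion [x, y, z, w].
In Python, from bench import arm, get_image gives the robot as it stands.
- The arm moves only by the tool drive_tool, never from a script. Its argument "deltas" is a list of rows, each a list of 2 entries, a list of its own where there are three numbers: the shift along the tool's x, y, z in cm, then the turn, a rotation vector about the tool's x, y, z in degrees. In form: [[[x, y, z], [ax, ay, az]], ...]. A call has 1 to 12 rows; each row shifts and turns the commanded pose from where the row before left it, along the tool's axes as they then stand; what a row does not reach is not made up. A row lasts 1/10 s, in which the tool goes at most 50 mm and 8.59 degrees, less where a joint would pass 70% of its speed; a pose out of reach is approached as far as the arm can. A call with a gripper value outside its range is refused whole. "claw" is the finger opening in cm, from 0 to 8.54, set as the call begins (left out, the last holds). The fingers move at their own pace and stop on an object; the grip force is fixed at half the most. Time passes only in rows, so rows that do not move let the fingers close. It gives the time, the measured TCP pose, the force, the opening and the grip force at its end, in the units of the state.
- arm.read_state(): the state, without advancing time (a new reading comes with each control period).
- get_image(name): name is "scene" or "top" or "wrist"; returns a dict with "img" (420x560x3 uint8, red, green, blue), "fx", "fy", "cx", "cy" (pixels), "D" ([k1, k2, p1, p2, k3] as OpenCV has them; the pictures are not rectified), "eye" and "orientation" of the camera in the world; the wrist camera has in their place "mount" (4x4, takes a point from camera to tool coordinates, whose origin is the TCP and whose axes are the flange's). Camera axes: x right, y down, z forward; pixel columns grow to the right and rows downward; lengths in mm; the calibration is good to about 2 mm. A picture is of the moment at which its call begins: read the wrist's pose just before it. There is no depth.
- arm.job_done(): hands the job in; it is judged then, once.
The state is a dict: "clock": time; "joints": joint angles; "joint_vel": joint speeds; "joint_efforts": joint torques, N m; "position": TCP position; "ee_rot": TCP orientation; "contact_force": force on the tool from outside, world axes, zero at the start; "wrist_torque": the same for the moment, N m; "gripper_width": finger opening in mm; "grasp_force": force on a finger pad.
Only numpy, scipy, OpenCV 4.12 (cv2) and the standard library are available. Lean on these libraries where they do the work, as an engineer would, in place of code of your own. Each camera call takes 0.05 s, during which the arm holds its last target. There are 200 camera calls.

## Working session

There is one attempt and no reset: what is moved stays moved. The work goes in short steps, Python scripts to look and compute and a tool call to move; the robot and the scene stay as the last step left them, time stands still between calls to the robot, and variables do not carry over. Pictures are saved under pics/ and viewed, at most 10 in all, crops included, and the job is handed in when it is done.

Besides the shell and the picture viewer there is one more tool, called after ">>>" as name(argument=value, ...) on one line, values as JSON. drive_tool: Moves the arm, as the interface text tells. Its arguments: {"type":"object","properties":{"deltas":{"type":"array"},"claw":{"type":"number"}},"required":["deltas"]}

```bash
ls; mkdir -p pics; python3 - <<'E'
from bench import arm, get_image
import cv2, numpy as np
print(arm.read_state())
for n in ["scene","top"]:
    d=get_image(n); cv2.imwrite(f"pics/{n}0.png",d["img"][:,:,::-1])
    np.savez(f"pics/{n}0.npz",**d)
    print({k:v for k,v in d.items() if k!="img"})
E
```

```text
pics
{'clock': 0.0, 'joints': array([ 1.44061492e+00,  3.85544730e-01,  6.61055936e-03, -4.88277747e-04,
       -1.19395500e+00, -2.58638103e-01]), 'joint_vel': array([-0.00060384,  0.00057791, -0.0013838 ,  0.00148059, -0.00027404,
        0.00088365]), 'joint_efforts': array([-5.43332699e-04, -3.92287731e+01,  1.88401973e+01,  4.18617100e+00,
       -4.64837343e-03, -9.05699835e-07]), 'position': array([236.67783267, 577.82918294, 230.22431341]), 'ee_rot': array([ 9.81143900e-01, -1.93275713e-01, -1.59282455e-04,  1.05882580e-03]), 'contact_force': array([-0.10825467, -0.6838069 ,  0.15590609]), 'wrist_torque': array([0.05743316, 0.03753994, 0.03512585]), 'grasp_force': 0.0, 'gripper_width': 85.38579938260212}
{'fx': 529.3220412301001, 'fy': 529.3220412301001, 'cx': 280.5297331042081, 'cy': 209.96307488769747, 'D': array([-0.05070311,  0.        ,  0.        ,  0.        ,  0.        ]), 'eye': array([1190.57815142,  171.65893511, 1090.97369795]), 'orientation': array([ 0.55123516,  0.77737688, -0.24399275, -0.17970118])}
{'fx': 504.0468729860318, 'fy': 504.0468729860318, 'cx': 275.105182955663, 'cy': 211.33307435357028, 'D': array([-0.09832566,  0.        ,  0.        ,  0.        ,  0.        ]), 'eye': array([ 444.12601648,  -30.51321073, 1396.36234914]), 'orientation': array([-0.69944153,  0.7126696 , -0.04056305,  0.03518848])}
```

View pics/scene0.png

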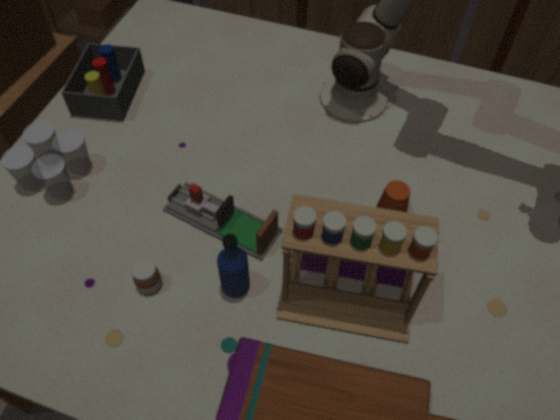

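View pics/top0.png

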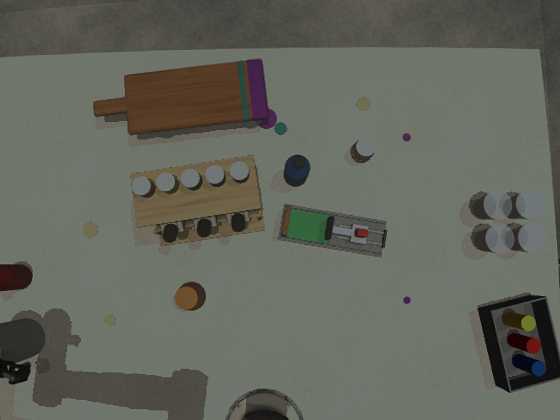

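The scene and top views show everything: caps at about (170,233), (204,228), (238,221) in top, the plate at (306,225), the red grip at (361,233), and the flask, cup and jar clear of both. I'll take an enlarged crop for the corners.

```bash
cat > h.py <<'E'
import numpy as np, cv2
from scipy.spatial.transform import Rotation as R
def ray(d,uv,eye=None,Rm=None):
    K=np.array([[d["fx"],0,d["cx"]],[0,d["fy"],d["cy"]],[0,0,1.]])
    p=cv2.undistortPoints(np.array(uv,float).reshape(-1,1,2),K,np.array(d["D"],float)).reshape(-1,2)
    v=np.c_[p,np.ones(len(p))]
    if Rm is None: Rm=R.from_quat(d["orientation"]).as_matrix(); eye=d["eye"]
    return np.array(eye),v@Rm.T
def plane(d,uv,z,**k):
    e,v=ray(d,uv,**k); return e+v*((z-e[2])/v[:,2])[:,None]
def proj(d,P):
    K=np.array([[d["fx"],0,d["cx"]],[0,d["fy"],d["cy"]],[0,0,1.]])
    Rm=R.from_quat(d["orientation"]).as_matrix()
    rv=cv2.Rodrigues(Rm.T)[0]
    return cv2.projectPoints(np.array(P,float).reshape(-1,1,3),rv,-Rm.T@d["eye"],K,np.array(d["D"],float))[0].reshape(-1,2)
E
python3 - <<'E'
from h import *
t=np.load("pics/top0.npz"); im=t["img"]
hsv=cv2.cvtColor(im,cv2.COLOR_RGB2HSV)
g=cv2.inRange(hsv,(50,120,50),(75,255,255))
def big(m,nm,n=1):
    cs=sorted(cv2.findContours(m,cv2.RETR_EXTERNAL,cv2.CHAIN_APPROX_NONE)[0],key=cv2.contourArea)[::-1][:n]
    for c in cs: print(nm,cv2.contourArea(c),c.reshape(-1,2).mean(0),cv2.boxPoints(cv2.minAreaRect(c)).tolist())
    return cs
big(g,"green"); red=cv2.inRange(hsv,(0,150,90),(6,255,255))|cv2.inRange(hsv,(174,150,90),(180,255,255)); red[:,:300]=0;red[:,420:]=0;big(red,"red",2)
b=cv2.inRange(hsv,(0,0,0),(180,255,35)); b[:195]=0;b[245:]=0;b[:,270:]=0;big(b,"black",4)
c=cv2.resize(im[145:265,120:400],None,fx=2.85,fy=2.85*1.5,interpolation=cv2.INTER_CUBIC)
c=np.clip(c.astype(float)*1.6,0,255).astype(np.uint8)
cv2.imwrite("pics/topcrop.png",c[:,:,::-1]);print(c.shape)
E
```

```text
green 949.0 [308.0530303  225.99242424] [[286.6486511230469, 236.10812377929688], [291.1891784667969, 208.8648681640625], [330.1081237792969, 215.35134887695312], [325.5675964355469, 242.5946044921875]]
red 50.5 [362.27586207 232.34482759] [[357.0270690917969, 234.83782958984375], [358.1081237792969, 228.35134887695312], [367.5135192871094, 229.91891479492188], [366.4324645996094, 236.4053955078125]]
black 177.0 [169.97727273 232.47727273] [[161.6470489501953, 239.4117889404297], [165.88233947753906, 222.4706268310547], [178.35292053222656, 225.58827209472656], [174.1176300048828, 242.52943420410156]]
black 176.5 [203.68888889 227.22222222] [[197.0, 219.0], [210.0, 219.0], [210.0, 235.0], [197.0, 235.0]]
black 169.0 [237.63043478 221.97826087] [[232.0, 214.0], [244.0, 214.0], [244.0, 230.0], [232.0, 230.0]]
black 0.0 [184. 220.] [[184.0, 220.0], [184.0, 220.0], [184.0, 220.0], [184.0, 220.0]]
(513, 798, 3)
```

View pics/topcrop.png

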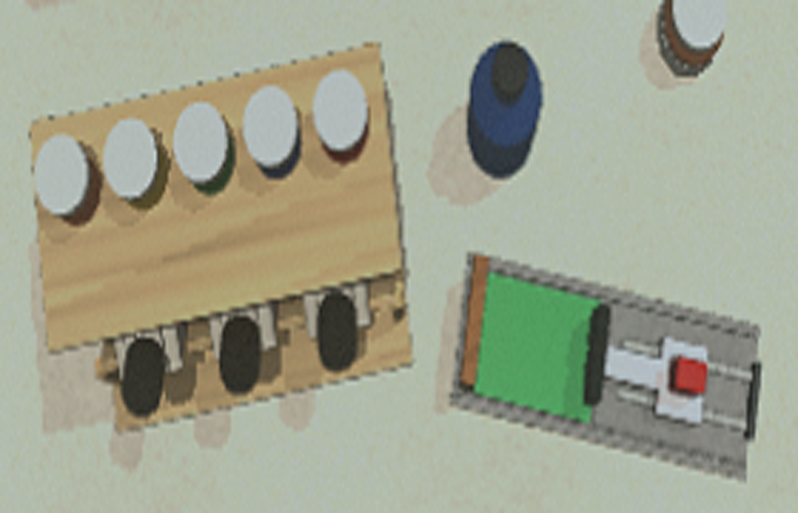

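The crop shows the shelf's top corners at about (50,351), (406,270), (380,43) and (30,122). The stand's outline corners are near (470,253), (760,325), (745,478) and (452,405), and the grip is at (688,376).

```bash
python3 - <<'E'
from h import *
t=np.load("pics/top0.npz"); im=t["img"]; s=np.load("pics/scene0.npz")
f=lambda L:[(120+x/2.85,145+y/4.275) for x,y in L]
S=plane(t,f([(50,351),(406,270),(380,43),(30,122)]),245)
print("shelf FL FR BR BL\n",S.round(1))
e=S[0]-S[1]; print("len",np.linalg.norm(e),"yaw",np.degrees(np.arctan2(-e[0],e[1])));e=S[3]-S[2];print("len",np.linalg.norm(e),"yaw",np.degrees(np.arctan2(-e[0],e[1])))
caps=plane(t,[(170,232.5),(203.7,227.2),(237.6,222)],170); print("caps @170",caps.round(1))
O=plane(t,f([(470,253),(760,325),(745,478),(452,405)]),10); print("stand",O.round(1), O.mean(0)); 
for a,b in((0,1),(3,2)):
  e=O[a]-O[b];print(np.linalg.norm(e),np.degrees(np.arctan2(-e[0],e[1])))
G=plane(t,[(286.6,236.1),(291.2,208.9),(330.1,215.4),(325.6,242.6)],12);print("green",G.round(1))
for a,b in((1,2),(0,3)):
  e=G[a]-G[b];print(np.linalg.norm(e),np.degrees(np.arctan2(-e[0],e[1])))
print("grip",plane(t,[(120+688/2.85,145+372/4.275)],91))
print("flask",plane(t,f([(510,67)]),200),"cup",plane(t,[(188,298)],85),"jar",plane(t,[(364,149)],75))
E
```

```text
shelf FL FR BR BL
 [[537.2 277.  245. ]
 [575.8 -11.5 245. ]
 [700.6   7.7 245. ]
 [662.8 295.  245. ]]
len 291.07664628201985 yaw 7.616033486692971
len 289.78983083614366 yaw 7.50160202379639
caps @170 [[528.7 216.7 170. ]
 [540.2 134.  170. ]
 [551.5  51.  170. ]]
stand [[ 612.6  -70.    10. ]
 [ 560.4 -351.9   10. ]
 [ 461.7 -333.2   10. ]
 [ 514.4  -50.6   10. ]] [ 537.2849101  -201.43334497   10.        ]
286.6351081076801 -10.492978219873393
287.4919167666684 -10.577505607745161
green [[ 523.9  -72.8   12. ]
 [ 598.9  -87.1   12. ]
 [ 578.9 -194.3   12. ]
 [ 504.  -179.6   12. ]]
109.07640603806777 -10.592489213251337
108.73104541870825 -10.576632048635144
grip [[ 526.17800045 -265.4660874    91.        ]]
flask [[ 694.83662053 -100.82350432  200.        ]] cup [[364.29041128 187.25957279  85.        ]] jar [[ 750.29550079 -284.06399658   75.        ]]
```

>>> drive_tool(deltas=[[[0,0,0],[0,0,-7.5]],[[0,0,0],[0,0,-7.5]],[[0,0,0],[0,0,-7.5]],[[0,0,0],[0,0,-7.5]],[[1,3.4,0],[0,0,0]],[[1,3.4,0],[0,0,0]],[[1,3.4,0],[0,0,0]],[[1,3.4,0],[0,0,0]],[[1,3.4,0],[0,0,0]],[[1,3.4,0],[0,0,0]],[[1.4,3.4,0],[0,0,0]],[[1.4,3.4,0],[0,0,0]]], claw=8.5)

```text
clock: 1.3
position: [360.8, 319.1, 231.1]
ee_rot: [0.998, 0.068, -0.0, 0.0]
contact_force: [0.8, 0.2, 1.1]
gripper_width: 85.0
grasp_force: 0.0
```

>>> drive_tool(deltas=[[[1.4,3.4,0],[0,0,0]],[[1.4,3.4,0],[0,0,0]],[[1.4,3.4,0],[0,0,0]],[[1.4,3.4,0],[0,7,0]],[[1.4,3.4,0],[0,7,0]],[[0,0,0],[0,7,0]],[[0,0,0],[0,7,0]],[[0,0,0],[0,7,0]],[[0,0,0],[0,0,0]],[[0,0,0],[0,0,0]]])

```text
clock: 2.3
position: [464.0, 152.8, 239.4]
ee_rot: [0.963, 0.057, 0.264, -0.009]
contact_force: [-0.1, -0.2, 1.0]
gripper_width: 84.9
grasp_force: 0.0
```

```bash
cat >> h.py <<'E'
def frame(o,yaw):
    return np.array(o,float), R.from_euler('z',yaw,degrees=True)
RACK=frame([632,144,0],7.55); 
SY=-10.56
ay=R.from_euler('z',SY,degrees=True).as_matrix()
STAND=frame([np.nan]*3,SY)
def delta(st,P,Rt):
    """total shift in current tool axes (cm) and rotation vector in deg"""
    Rc=R.from_quat(st["ee_rot"])
    print("shift cm",(Rc.inv().apply(np.array(P)-st["position"])/10).round(2),"then turn",np.degrees((Rc.inv()*Rt).as_rotvec()).round(2),
      "shift in target axes",(Rt.inv().apply(np.array(P)-st["position"])/10).round(2))
def tilt(rack=RACK,a=35):
    # tool x fwd, y = -rack y, z down; then tilt about y
    return rack[1]*R.from_euler('x',180,degrees=True)*R.from_euler('y',a,degrees=True)
def rackpt(axial,y,perp=0,rack=RACK):
    s,c=np.sin(np.radians(35)),np.cos(np.radians(35))
    return rack[0]+rack[1].apply([-s*axial+c*perp,y,36+c*axial+s*perp])
def wristcam(d,st):
    Rt=R.from_quat(st["ee_rot"]).as_matrix(); M=np.array(d["mount"])
    return dict(eye=st["position"]+Rt@M[:3,3],Rm=Rt@M[:3,:3])
E
python3 - <<'E'
from bench import arm,get_image
from h import *
st=arm.read_state(); d=get_image("wrist"); np.savez("pics/w1.npz",**d,**{k:np.array(v) for k,v in st.items()})
print(np.array(d["mount"]).round(3),d["fx"],st["joints"].round(3),st["position"])
delta(st,rackpt(228,0),tilt())
cv2.imwrite("pics/w1.png",np.clip(d["img"][:,:,::-1]*1.5,0,255).astype(np.uint8))
E
```

```text
[[-0.00000e+00 -9.64000e-01 -2.67000e-01  6.67350e+01]
 [ 1.00000e+00 -0.00000e+00 -1.00000e-03 -8.17000e-01]
 [ 1.00000e-03 -2.67000e-01  9.64000e-01 -1.43107e+02]
 [ 0.00000e+00  0.00000e+00  0.00000e+00  1.00000e+00]] 289.885088014738 [ 0.745 -0.088 -0.904  0.812 -0.441  0.254] [463.98029913 152.76105494 239.42136033]
shift cm [2.15 2.99 3.26] then turn [ 1.19  4.33 -0.39] shift in target axes [1.88 3.08 3.35]
```

View pics/w1.png

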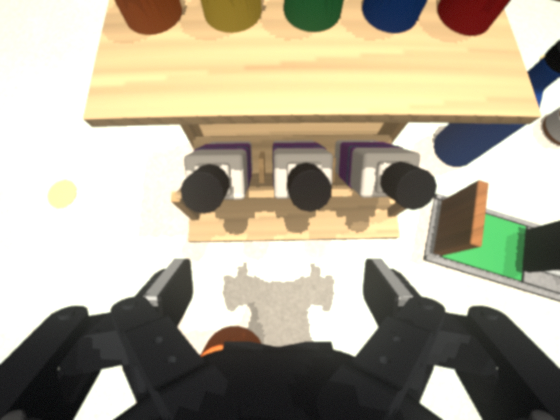

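The wrist view shows the three cap tops at about (207,187), (308,187) and (409,185). The gripper's clear of everything and the shelf edge is at row 118.

```bash
python3 - <<'E'
from h import *
d=np.load("pics/w1.npz"); g=cv2.cvtColor(d["img"],cv2.COLOR_RGB2GRAY)
m=(cv2.GaussianBlur(g,(3,3),0)<33).astype(np.uint8)*255; m[:150]=0;m[225:]=0;m[:,:175]=0;m[:,440:]=0
k=wristcam(d,d)
n=RACK[1].apply([-np.sin(np.radians(35)),0,np.cos(np.radians(35))]);px=RACK[1].apply([np.cos(np.radians(35)),0,np.sin(np.radians(35))]);py=RACK[1].apply([0,1,0])
o=rackpt(0,0)
def onplane(uv,ax):
    e,v=ray(d,uv,**k); t=((o+ax*n-e)@n)/(v@n); P=e+v*t[:,None]; return P
for c in cv2.findContours(m,0,1)[0]:
    if cv2.contourArea(c)<300: continue
    (u,v),r=cv2.minEnclosingCircle(c); x,y,w,h=cv2.boundingRect(c)
    P=onplane([(u,v)],182)[0]
    print((x,y,w,h),round(u,1),round(v,1),round(r,1),"y",((P-o)@py).round(1),"perp",((P-o)@px).round(1),P.round(1))
    # left/right width at cap
    Q=onplane([(x,v),(x+w,v)],182); print("  width",np.linalg.norm(Q[1]-Q[0]).round(1))
# shelf lower front edge corners, rough: (90,122)-(538,122) at z 235
P=plane(d,[(92,123),(537,122)],235,**k); print(P.round(1), np.linalg.norm(P[0]-P[1]), P.mean(0))
print("expect edge", RACK[0]+RACK[1].apply([-76,0,235]))
E
```

```text
(383, 164, 23, 33) 397.0 180.0 16.3 y -63.1 perp 6.9 [542.4  68.5 189.1]
  width 18.3
[[538.  282.6 235. ]
 [576.9 -10.7 235. ]] 295.88080758485694 [557.46218841 135.90511022 235.        ]
expect edge [556.65887605 134.01425806 235.        ]
```

```bash
python3 - <<'E'
from h import *
d=np.load("pics/w1.npz"); g=cv2.cvtColor(d["img"],cv2.COLOR_RGB2GRAY)
k=wristcam(d,d)
s,c_=np.sin(np.radians(35)),np.cos(np.radians(35))
n=RACK[1].apply([-s,0,c_]);px=RACK[1].apply([c_,0,s]);py=RACK[1].apply([0,1,0]);o=rackpt(0,0)
def onplane(uv,ax):
    e,v=ray(d,uv,**k); t=((o+ax*n-e)@n)/(v@n); return e+v*t[:,None]
C=cv2.HoughCircles(cv2.resize(g[140:230,160:460],None,fx=3,fy=3,interpolation=cv2.INTER_CUBIC),cv2.HOUGH_GRADIENT,1,200,param1=80,param2=15,minRadius=54,maxRadius=84)[0]
for u,v,r in C:
    u,v,r=160+u/3,140+v/3,r/3
    P=onplane([(u,v),(u-r,v),(u+r,v)],182); q=P[0]-o
    print(u,v,r,"y",(q@py).round(1),"perp",(q@px).round(1),"diam",np.linalg.norm(P[1]-P[2]).round(1),P[0].round(1))
E
```

```text
309.1667 185.16667 22.933334 y 5.5 perp 3.4 diam 35.5 [530.5 136.1 187. ]
399.8333 180.83333 19.466667 y -65.4 perp 6.2 diam 31.2 [542.2  66.1 188.7]
209.5 183.83333 19.9 y 82.1 perp 5.3 diam 30.5 [522.1 212.2 188.2]
455.83334 144.16667 22.1 y -105.6 perp 34.5 diam 35.4 [570.4  29.3 204.9]
```

>>> drive_tool(deltas=[[[0.7,0.9,1],[0,2.2,0]],[[0.7,0.9,1],[1.2,2.2,-0.4]],[[0.5,0.9,1.2],[0,0,0]],[[0,0,0],[0,0,0]],[[0,0,0],[0,0,0]]])

```text
clock: 2.85
position: [501.0, 132.3, 229.3]
ee_rot: [0.952, 0.059, 0.3, -0.015]
contact_force: [-0.1, -0.2, -0.6]
gripper_width: 84.5
grasp_force: 0.0
```

```bash
cat > look.py <<'E'
import sys
from bench import arm,get_image
from h import *
nm,ym,ax=sys.argv[1],float(sys.argv[2]),float(sys.argv[3])
st=arm.read_state(); d=get_image("wrist"); np.savez(f"pics/{nm}.npz",**d,**{k:np.array(v) for k,v in st.items()})
delta(st,rackpt(ax,ym),tilt()); print(st["joints"].round(2))
k=wristcam(d,st); Rm=k["Rm"]
s,c_=np.sin(np.radians(35)),np.cos(np.radians(35))
n=RACK[1].apply([-s,0,c_]);px=RACK[1].apply([c_,0,s]);py=RACK[1].apply([0,1,0]);o=rackpt(0,0)
def onplane(uv,ax):
    e,v=ray(d,uv,**k); t=((o+ax*n-e)@n)/(v@n); return e+v*t[:,None]
K=np.array([[d["fx"],0,d["cx"]],[0,d["fy"],d["cy"]],[0,0,1.]])
g=cv2.GaussianBlur(cv2.cvtColor(d["img"],cv2.COLOR_RGB2GRAY),(3,3),0)
for yc in (84,0,-84):
    uv=cv2.projectPoints((Rm.T@(o+182*n+yc*py-k["eye"])).reshape(1,1,3),np.zeros(3),np.zeros(3),K,d["D"])[0].ravel()
    print("expected px",yc,uv.round(1))
    x0,y0=int(uv[0]),int(uv[1])
    if not(30<x0<530 and 30<y0<390): continue
    m=(g[y0-45:y0+45,max(0,x0-50):x0+50]<60).astype(np.uint8)
    nl,lab,stt,cen=cv2.connectedComponentsWithStats(m)
    for i in range(1,nl):
        if stt[i,4]<500: continue
        x,y,w,h=stt[i,:4]; x+=max(0,x0-50);y+=y0-45
        P=onplane([(x+w/2,y+h/2),(x,y+h/2),(x+w,y+h/2)],182);q=P[0]-o
        print("  blob",x,y,w,h,"y",(q@py).round(1),"perp",(q@px).round(1),"width",np.linalg.norm(P[1]-P[2]).round(1))
cv2.imwrite(f"pics/{nm}.png",np.clip(d["img"][:,:,::-1]*1.5,0,255).astype(np.uint8))
E
python3 look.py w2 0 148
```

```text
shift cm [-0.31  0.46  8.57] then turn [ 0.7   0.06 -0.23] shift in target axes [-0.32  0.56  8.57]
[ 0.41 -0.04 -0.99  1.38 -0.18 -0.05]
expected px 84 [168.4 236.1]
  blob 141 205 56 54 y 83.2 perp 3.1 width 40.3
expected px 0 [285.9 235.3]
  blob 257 204 45 55 y 4.5 perp 2.9 width 31.9
expected px -84 [402.  234.2]
  blob 360 203 57 53 y -73.7 perp 3.7 width 41.8
  blob 428 229 24 50 y -115.0 perp -16.0 width 18.7
```

View pics/w2.png

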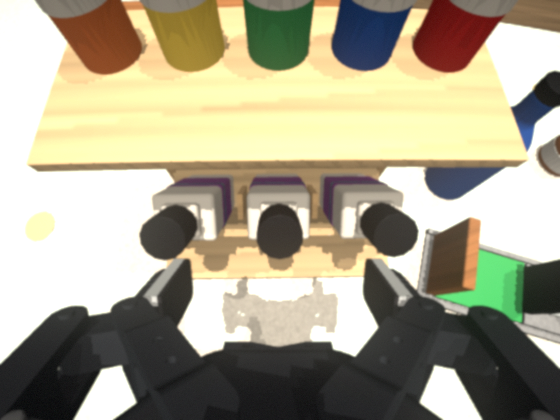

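```bash
cat > kin.py <<'E'
from h import *
def zt_R(j):
    # forearm frame: x along forearm (pitch p down), then roll j4 about x, pitch -j5 about y
    p=j[1]-j[2]
    return R.from_euler('z',j[0])*R.from_euler('y',p)*R.from_euler('x',S4*j[3])*R.from_euler('y',-j[4])
S4=1
S=[np.load(f"pics/{n}.npz") for n in("w1","w2")]
S=[(s["joints"],s["position"],s["ee_rot"]) for s in S]+[(np.array([1.44061,.385545,.00661,-.000488,-1.193955,-.258638]),np.array([236.678,577.829,230.224]),np.array([.981144,-.193276,-.000159,.001059]))]
def row(j,zt):
    p=j[1]-j[2]; f=R.from_euler('z',j[0])
    return np.stack([zt,f.apply([1,0,0]),[0,0,1],f.apply([np.sin(j[1]),0,np.cos(j[1])]),f.apply([np.cos(p),0,-np.sin(p)]),f.apply([np.sin(p),0,np.cos(p)])],1)
A=np.vstack([row(j,R.from_quat(q).apply([0,0,1])) for j,_,q in S]);B=np.hstack([p for _,p,_ in S])
c=np.linalg.lstsq(A,B,rcond=None)[0]
if __name__=="__main__":
    print("L r0 h a b e",c.round(1),"res",(A@c-B).round(1))
    for S4 in(1,-1):
      for j,_,q in S: print(S4,zt_R(j).apply([1,0,0]).round(3),R.from_quat(q).apply([0,0,1]).round(3))
E
python3 kin.py
```

```text
L r0 h a b e [607.8  25.  445.4 634.  388.9 -53.4] res [ -10.3    9.2   -5.2   10.7  -21.     3.9 -158.6   20.8    1.3]
1 [ 0.088  0.503 -0.86 ] [ 0.508  0.047 -0.86 ]
1 [ 0.431  0.377 -0.82 ] [ 0.569  0.063 -0.82 ]
1 [ 0.    -0.002 -1.   ] [-0.001 -0.002 -1.   ]
-1 [ 0.508  0.047 -0.86 ] [ 0.508  0.047 -0.86 ]
-1 [ 0.569  0.063 -0.82 ] [ 0.569  0.063 -0.82 ]
-1 [-0.001 -0.002 -1.   ] [-0.001 -0.002 -1.   ]
```

```bash
cat > fit.py <<'E'
import kin; from kin import *
kin.S4=-1
def cols(j,q,mode):
    base=row(j,R.from_quat(q).apply([0,0,1])); f=R.from_euler('z',j[0]); p=j[1]-j[2]
    F=f*R.from_euler('y',p)*R.from_euler('x',-j[3]); W=zt_R(j)
    ex=[]
    if 'd' in mode: ex.append(f.apply([0,1,0]))
    if 'w' in mode: ex.append(F.apply([0,1,0]))
    if 'v' in mode: ex.append(W.apply([0,0,1]))
    if 'r' not in mode: base=np.delete(base,1,1)
    if 'e' not in mode: base=np.delete(base,-1,1)
    return np.c_[base,np.stack(ex,1)] if ex else base
if __name__=="__main__":
  for mode in("d","w","dr","wr","de","we","dv","wv","dwv"):
    A=np.vstack([cols(j,q,mode) for j,_,q in S])
    c,_,rk,_=np.linalg.lstsq(A,B,rcond=None); print(mode,rk,c.round(1),"res",np.abs(A@c-B).max().round(2))
E
python3 fit.py
```

```text
d 5 [501.3 379.  583.1 417.6 -67.1] res 91.64
w 5 [ 297.7  160.6  564.9  421.8 -159.8] res 0.0
dr 6 [ 160.3  360.1   62.1  391.4  105.3 -121.8] res 70.64
wr 6 [ 297.7    0.   160.6  564.9  421.8 -159.8] res 0.0
de 6 [ 302.8 -765.9 1002.2   63.1  455.6  -99. ] res 60.36
we 6 [ 297.7  160.6  564.9  421.8   -0.  -159.8] res 0.0
dv 6 [ 545.4  381.7  529.3  283.7 -138.   144. ] res 30.38
wv 6 [ 297.7  160.6  564.9  421.8 -159.8    0. ] res 0.0
dwv 7 [ 297.7  160.6  564.9  421.8   -0.  -159.8    0. ] res 0.0
```

```bash
cat > ik.py <<'E'
import kin; from kin import *
from scipy.optimize import least_squares
kin.S4=-1
L,H,A_,B_,W_=297.7,160.6,564.9,421.8,-159.8
lo=np.array([-3.14,-1.21,-1.07,-3.16,-2.99,-3.1]);hi=np.array([3.14,2.06,1.41,2.05,-.16,3.1])
T0=R.from_matrix([[0,0,1],[0,1,0],[-1,0,0]])  # tool z along x of W
def fk(j,sg=1,off=0):
    f=R.from_euler('z',j[0]);p=j[1]-j[2];F=f*R.from_euler('y',p)*R.from_euler('x',-j[3]);W=zt_R(j)
    P=np.array([0,0,H])+f.apply([A_*np.sin(j[1])+B_*np.cos(p),0,A_*np.cos(j[1])-B_*np.sin(p)])+F.apply([0,W_,0])+W.apply([L,0,0])
    return P,W*T0*R.from_euler('z',sg*j[5]+off)
def sols(P,Rt,n=60,seed=0):
    rng=np.random.default_rng(seed);out=[]
    for _ in range(n):
        x0=rng.uniform(np.maximum(lo,[-1.6,-.8,-1.07,-3.1,-2.9,-3]),np.minimum(hi,[1.6,1.5,1.4,2,-.2,3]))
        def r(j):
            p,q=fk(j,SG,OFF); return np.r_[(p-P)/100,(q.inv()*Rt).as_rotvec()]
        s=least_squares(r,x0,bounds=(lo,hi))
        if s.cost<1e-6 and not any(np.abs(s.x-o).max()<.02 for o in out): out.append(s.x)
    return out
# calibrate j6
best=None
for sg in(1,-1):
    a=[(fk(j,sg)[1].inv()*R.from_quat(q)).as_rotvec() for j,_,q in S]
    if np.ptp(np.array(a)[:,2])<.02 and np.abs(np.array(a)[:,:2]).max()<.02: best=(sg,np.mean(a,0)[2])
SG,OFF=best if best else (1,0)
E
python3 - <<'E'
import warnings;warnings.filterwarnings("ignore")
from ik import *
print(best,[ (fk(j,SG,OFF)[0]-p).round(2) for j,p,_ in S])
for y in(84,2,-80):
  for a in(35,28,22):
    for ax in(148,170,250):
      # keep grasp on axis: TCP at axis point
      so=sols(rackpt(ax,y),tilt(a=a),25)
      print(y,a,ax,[s.round(2).tolist() for s in so])
E
```

```text
(-1, np.float64(-1.5707977222875387)) [array([-0., -0.,  0.]), array([ 0., -0., -0.]), array([ 0., -0., -0.])]
84 35 148 []
84 35 170 []
84 35 250 [[0.71, -0.04, -0.94, 1.18, -0.34, -0.08]]
84 28 148 [[0.55, 0.19, -0.88, 1.33, -0.2, -0.13]]
84 28 170 [[0.65, 0.15, -0.86, 1.07, -0.27, 0.05]]
84 28 250 [[0.84, -0.01, -0.77, 0.67, -0.52, 0.33]]
84 22 148 [[0.73, 0.22, -0.68, 0.57, -0.4, 0.47]]
84 22 170 [[0.76, 0.18, -0.67, 0.52, -0.46, 0.51]]
84 22 250 [[0.84, 0.03, -0.63, 0.41, -0.65, 0.56]]
2 35 148 []
2 35 170 []
2 35 250 [[0.51, -0.08, -0.98, 1.16, -0.23, 0.11]]
2 28 148 []
2 28 170 [[0.48, 0.11, -0.89, 1.02, -0.19, 0.24]]
2 28 250 [[0.68, -0.05, -0.79, 0.57, -0.47, 0.56]]
2 22 148 [[0.59, 0.19, -0.7, 0.47, -0.37, 0.7]]
2 22 170 [[0.61, 0.15, -0.69, 0.43, -0.43, 0.73]]
2 22 250 [[0.68, -0.01, -0.65, 0.34, -0.63, 0.78]]
-80 35 148 []
-80 35 170 []
-80 35 250 [[0.38, -0.09, -0.95, 0.89, -0.18, 0.49]]
-80 28 148 []
-80 28 170 [[0.39, 0.11, -0.84, 0.69, -0.19, 0.66]]
-80 28 250 [[0.49, -0.06, -0.75, 0.39, -0.45, 0.89]]
-80 22 148 [[0.43, 0.19, -0.65, 0.31, -0.38, 1.01]]
-80 22 170 [[0.44, 0.14, -0.65, 0.28, -0.43, 1.02]]
-80 22 250 [[0.49, -0.02, -0.62, 0.23, -0.62, 1.05]]
```

```bash
cat > plan.py <<'E'
import sys,warnings;warnings.filterwarnings("ignore")
from ik import *
from bench import arm
TA=25
def tgt(y,lift=0,perp=-3,g=168,ta=TA):
    Rt=tilt(a=ta); return rackpt(g+lift,y,perp)+Rt.apply([0,0,19]),Rt
def near(P,Rt,x0):
    r=lambda j:np.r_[(fk(j,SG,OFF)[0]-P)/100,(fk(j,SG,OFF)[1].inv()*Rt).as_rotvec()]
    s=least_squares(r,np.clip(x0,lo+.01,hi-.01),bounds=(lo,hi)); return s.x.round(2),round(s.cost,6)
if __name__=="__main__":
    st=arm.read_state(); print("pos",st["position"].round(1),"F",st["contact_force"].round(2),"w",round(st["gripper_width"],1))
    y=float(sys.argv[1])
    for l in map(float,sys.argv[2:]):
        P,Rt=tgt(y,l); print("lift",l,P.round(1),near(P,Rt,st["joints"])); delta(st,P,Rt)
E
python3 plan.py 3.5 70 20 0; python3 -c "
from plan import *
for y in(86,3.5,-80):
  for l in(0,20,110):
    print(y,l,near(*tgt(y,l),[.5,.1,-.7,.5,-.4,.5]))"
```

```text
pos [500.6 133.1 229.4] F [0.13 0.34 0.18] w 84.8
lift 70.0 [501.7 130.3 212. ] (array([ 0.66,  0.03, -0.76,  0.51, -0.45,  0.63]), np.float64(0.0))
shift cm [-0.93  0.28  1.47] then turn [ 0.62 -9.96 -0.21] shift in target axes [-0.66  0.29  1.61]
lift 20.0 [530.2 134.  171.1] (array([ 0.58,  0.13, -0.8 ,  0.67, -0.3 ,  0.51]), np.float64(0.0))
shift cm [-0.93  0.22  6.47] then turn [ 0.62 -9.96 -0.21] shift in target axes [0.21 0.29 6.53]
lift 0.0 [541.5 135.5 154.7] (array([ 0.54,  0.17, -0.83,  0.8 , -0.24,  0.42]), np.float64(0.0))
shift cm [-0.92  0.2   8.47] then turn [ 0.62 -9.96 -0.21] shift in target axes [0.55 0.29 8.5 ]
86 0 (array([ 0.68,  0.2 , -0.81,  0.88, -0.29,  0.2 ]), np.float64(0.0))
86 20 (array([ 0.73,  0.16, -0.79,  0.77, -0.35,  0.28]), np.float64(0.0))
86 110 (array([ 0.87, -0.01, -0.71,  0.53, -0.6 ,  0.44]), np.float64(0.0))
3.5 0 (array([ 0.54,  0.17, -0.83,  0.8 , -0.24,  0.42]), np.float64(0.0))
3.5 20 (array([ 0.58,  0.13, -0.8 ,  0.67, -0.3 ,  0.51]), np.float64(0.0))
3.5 110 (array([ 0.7 , -0.05, -0.73,  0.44, -0.57,  0.67]), np.float64(0.0))
-80 0 (array([ 0.42,  0.17, -0.77,  0.51, -0.24,  0.81]), np.float64(0.0))
-80 20 (array([ 0.44,  0.12, -0.75,  0.44, -0.3 ,  0.87]), np.float64(0.0))
-80 110 (array([ 0.51, -0.06, -0.69,  0.3 , -0.55,  0.97]), np.float64(0.0))
```

>>> drive_tool(deltas=[[[0,0,0.3],[0.3,-2.5,0]],[[0,0,0.3],[0.3,-2.5,0]],[[0,0,0.3],[0,-2.5,0]],[[0,0,0.3],[0,-2.5,-0.2]],[[-0.7,0.3,0.3],[0,0,0]],[[0,0,0],[0,0,0]]], claw=6.4)

```text
clock: 3.5
position: [503.9, 127.9, 217.2]
ee_rot: [0.97, 0.064, 0.234, -0.011]
contact_force: [0.4, -0.3, -0.8]
gripper_width: 63.9
grasp_force: 0.0
```

```bash
python3 plan.py 3.5 70 20 0
```

```text
pos [503.9 127.9 217.2] F [ 0.38 -0.33 -0.84] w 63.9
lift 70.0 [501.7 130.3 212. ] (array([ 0.66,  0.03, -0.76,  0.51, -0.45,  0.63]), np.float64(0.0))
shift cm [-0.4  -0.26  0.38] then turn [ 0.51 -2.05  0.06] shift in target axes [-0.39 -0.26  0.39]
lift 20.0 [530.2 134.  171.1] (array([ 0.58,  0.13, -0.8 ,  0.67, -0.3 ,  0.51]), np.float64(0.0))
shift cm [ 0.29 -0.31  5.33] then turn [ 0.51 -2.05  0.06] shift in target axes [ 0.48 -0.26  5.32]
lift 0.0 [541.5 135.5 154.7] (array([ 0.54,  0.17, -0.83,  0.8 , -0.24,  0.42]), np.float64(0.0))
shift cm [ 0.56 -0.32  7.31] then turn [ 0.51 -2.05  0.06] shift in target axes [ 0.83 -0.26  7.29]
```

>>> drive_tool(deltas=[[[0,-0.3,0.5],[0.5,-2,0]],[[0,0,0.8],[0,0,0]],[[0.1,0,1],[0,0,0]],[[0.1,0,1],[0,0,0]],[[0.1,0,1],[0,0,0]],[[0.1,0,1],[0,0,0]],[[0.2,0,1],[0,0,0]],[[0.2,0,1],[0,0,0]],[[0,0,0],[0,0,0]],[[0,0,0],[0,0,0]]])

```text
clock: 4.5
position: [542.1, 134.5, 154.9]
ee_rot: [0.974, 0.063, 0.216, -0.014]
contact_force: [0.0, -0.2, 0.2]
gripper_width: 64.1
grasp_force: 0.0
```

```bash
python3 plan.py 3.5 20 0
```

```text
pos [542.1 134.5 154.9] F [ 0.03 -0.19  0.15] w 64.1
lift 20.0 [530.2 134.  171.1] (array([ 0.58,  0.13, -0.8 ,  0.67, -0.3 ,  0.51]), np.float64(0.0))
shift cm [-0.4  -0.11 -1.97] then turn [ 0.06 -0.04 -0.08] shift in target axes [-0.4  -0.11 -1.97]
lift 0.0 [541.5 135.5 154.7] (array([ 0.54,  0.17, -0.83,  0.8 , -0.24,  0.42]), np.float64(0.0))
shift cm [-0.05 -0.11 -0.  ] then turn [ 0.06 -0.04 -0.08] shift in target axes [-0.05 -0.11 -0.  ]
```

>>> drive_tool(deltas=[[[0,0,0],[0,0,0]],[[0,0,0],[0,0,0]],[[0,0,0],[0,0,0]],[[0,0,0],[0,0,0]],[[0,0,0],[0,0,0]],[[0,0,0],[0,0,0]]], claw=2.0)

```text
clock: 5.1
position: [542.9, 135.7, 156.4]
ee_rot: [0.974, 0.064, 0.218, -0.015]
contact_force: [-5.3, 0.2, 5.8]
gripper_width: 33.0
grasp_force: 59.4
```

>>> drive_tool(deltas=[[[-0.1,0,-0.4],[0,0,0]],[[-0.1,0,-0.5],[0,0,0]],[[-0.1,0,-0.5],[0,0,0]],[[-0.1,0,-0.6],[0,0,0]],[[0,0,0],[0,0,0]],[[0,0,0],[0,0,0]],[[0,0,0],[0,0,0]]])

```text
clock: 5.8
position: [531.4, 134.2, 172.3]
ee_rot: [0.974, 0.064, 0.217, -0.015]
contact_force: [1.5, 0.8, 1.1]
gripper_width: 32.6
grasp_force: 59.7
```

>>> drive_tool(deltas=[[[0,0,0],[0,0,0]]])

```text
clock: 5.9
position: [531.4, 134.2, 172.3]
ee_rot: [0.974, 0.064, 0.217, -0.015]
contact_force: [0.8, 1.1, 1.8]
gripper_width: 32.4
grasp_force: 59.8
```

>>> drive_tool(deltas=[[[0,0,0],[0,0,0]]])

```text
clock: 6.0
position: [531.4, 134.2, 172.3]
ee_rot: [0.974, 0.064, 0.217, -0.015]
contact_force: [1.9, -0.2, 0.7]
gripper_width: 32.4
grasp_force: 59.8
```

>>> drive_tool(deltas=[[[0.2,0,-0.2],[0,0,0]],[[0.3,0,-0.2],[0,0,0]],[[0,0,0],[0,0,0]],[[0,0,0],[0,0,0]],[[0,0,0],[0,0,0]]])

```text
clock: 6.5
position: [533.3, 133.6, 177.1]
ee_rot: [0.974, 0.063, 0.216, -0.014]
contact_force: [-0.0, -0.4, -2.7]
gripper_width: 32.3
grasp_force: 59.8
```

>>> drive_tool(deltas=[[[0,0,0],[0,0,0]]])

```text
clock: 6.6
position: [533.5, 133.8, 177.4]
ee_rot: [0.974, 0.064, 0.217, -0.014]
contact_force: [0.5, 0.3, -1.8]
gripper_width: 32.9
grasp_force: 59.8
```

>>> drive_tool(deltas=[[[0,0,0],[0,0,0]]])

```text
clock: 6.7
position: [533.6, 133.9, 177.6]
ee_rot: [0.974, 0.064, 0.217, -0.014]
contact_force: [0.1, 0.2, -2.9]
gripper_width: 32.8
grasp_force: 59.8
```

```bash
python3 - <<'E'
from bench import arm
s=arm.read_state(); print(s["contact_force"],s["wrist_torque"],s["joint_efforts"])
E
python3 look.py w3 3.5 168
```

```text
[ 0.07115738  0.23368358 -2.92356539] [-0.14688751  1.25342703 -0.00615362] [-8.19334200e-04 -2.34507287e+01  1.64942300e+01  2.78536879e+00
  6.51672352e-01 -4.60925221e-04]
shift cm [ 0.06 -0.06  0.46] then turn [ 0.04  9.91 -0.07] shift in target axes [-0.02 -0.06  0.47]
[ 0.59  0.13 -0.78  0.63 -0.33  0.55]
expected px 84 [122.6 272.5]
  blob 85 227 83 72 y 80.5 perp 5.9 width 43.6
  blob 113 290 59 27 y 77.9 perp -20.9 width 33.3
expected px 0 [285.1 273.2]
  blob 235 230 100 88 y 0.0 perp -0.5 width 51.1
expected px -84 [446.9 271.9]
  blob 396 226 100 77 y -82.3 perp 4.6 width 53.5
  blob 396 290 45 26 y -73.4 perp -20.8 width 25.5
```

View pics/w3.png

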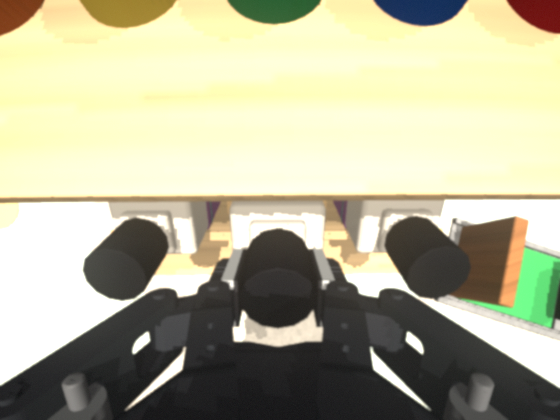

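The bottle is firmly held by its cap at (280,280) and clear of the board. It weighs about 2.5 N, so the middle one is part used. I'll put it back.

>>> drive_tool(deltas=[[[-0.2,0,0.2],[0,0,0]],[[-0.3,0,0.1],[0,0,0]],[[0.1,0,0.5],[0,0,0]],[[0.1,0,0.5],[0,0,0]],[[0.1,0,0.5],[0,0,0]],[[0.1,0,0.5],[0,0,0]],[[0,0,0],[0,0,0]],[[0,0,0],[0,0,0]]])

```text
clock: 7.55
position: [542.8, 135.3, 156.4]
ee_rot: [0.974, 0.064, 0.217, -0.014]
contact_force: [0.9, 0.5, -1.5]
gripper_width: 32.4
grasp_force: 60.1
```

```bash
python3 plan.py 3.5 0; python3 plan.py -80 70 0
```

```text
pos [542.8 135.3 156.4] F [ 0.89  0.54 -1.47] w 32.4
lift 0.0 [541.5 135.5 154.7] (array([ 0.54,  0.17, -0.83,  0.8 , -0.24,  0.42]), np.float64(0.0))
shift cm [-0.19 -0.04  0.1 ] then turn [ 0.01 -0.13 -0.07] shift in target axes [-0.19 -0.04  0.1 ]
pos [542.8 135.3 156.4] F [ 0.89  0.54 -1.47] w 32.4
lift 70.0 [512.7  47.5 212. ] (array([ 0.48,  0.02, -0.72,  0.34, -0.44,  0.95]), np.float64(0.0))
shift cm [-1.38  8.31 -6.79] then turn [ 0.01 -0.13 -0.07] shift in target axes [-1.4   8.31 -6.79]
lift 0.0 [552.5  52.8 154.7] (array([ 0.42,  0.17, -0.77,  0.51, -0.24,  0.81]), np.float64(0.0))
shift cm [-0.18  8.31  0.1 ] then turn [ 0.01 -0.13 -0.07] shift in target axes [-0.19  8.31  0.1 ]
```

>>> drive_tool(deltas=[[[0,0,0.1],[0,0,0]],[[0,0,0.1],[0,0,0]],[[0,0,0],[0,0,0]]])

```text
clock: 7.85
position: [543.1, 135.3, 156.5]
ee_rot: [0.974, 0.064, 0.218, -0.015]
contact_force: [-13.2, -0.3, 14.2]
gripper_width: 32.7
grasp_force: 62.3
```

>>> drive_tool(deltas=[[[0,0,0],[0,0,0]],[[0,0,0],[0,0,0]],[[0,0,0],[0,0,0]],[[0,0,0],[0,0,0]]], claw=6.4)

```text
clock: 8.25
position: [543.5, 135.4, 154.4]
ee_rot: [0.974, 0.064, 0.217, -0.014]
contact_force: [0.1, 0.4, 0.6]
gripper_width: 63.9
grasp_force: 0.0
```

>>> drive_tool(deltas=[[[-0.2,0,-1.2],[0,0,0]],[[-0.2,0,-1.4],[0,0,0]],[[-0.2,0,-1.4],[0,0,0]],[[-0.2,0,-1.4],[0,0,0]],[[-0.2,0,-1.4],[0,0,0]],[[-0.1,2.1,0],[0,0,0]],[[-0.1,2.1,0],[0,0,0]],[[-0.1,2.1,0],[0,0,0]],[[-0.1,2,0],[0,0,0]],[[0,0,0],[0,0,0]],[[0,0,0],[0,0,0]]])

```text
clock: 9.35
position: [513.2, 47.6, 210.3]
ee_rot: [0.974, 0.063, 0.217, -0.014]
contact_force: [-0.0, 1.0, 0.6]
gripper_width: 63.9
grasp_force: 0.0
```

```bash
python3 plan.py -80 70 0; python3 look.py w4 -80 168
```

```text
pos [513.2  47.6 210.3] F [-0.04  1.02  0.56] w 63.9
lift 70.0 [512.7  47.5 212. ] (array([ 0.48,  0.02, -0.72,  0.34, -0.44,  0.95]), np.float64(0.0))
shift cm [ 0.02  0.   -0.18] then turn [ 0.04 -0.13 -0.11] shift in target axes [ 0.02  0.   -0.18]
lift 0.0 [552.5  52.8 154.7] (array([ 0.42,  0.17, -0.77,  0.51, -0.24,  0.81]), np.float64(0.0))
shift cm [ 1.22 -0.01  6.72] then turn [ 0.04 -0.13 -0.11] shift in target axes [1.24 0.   6.71]
shift cm [ 1.52 -0.01  4.77] then turn [ 0.05  9.87 -0.11] shift in target axes [0.68 0.   4.96]
[ 0.48  0.02 -0.72  0.35 -0.43  0.94]
expected px 84 [ 32.2 221.3]
  blob 4 184 77 60 y 74.6 perp 5.3 width 54.6
expected px 0 [154.7 221.3]
  blob 125 176 64 68 y -3.0 perp 8.0 width 41.2
expected px -84 [285.2 221.1]
  blob 254 181 49 62 y -79.7 perp 6.4 width 30.8
```

View pics/w4.png

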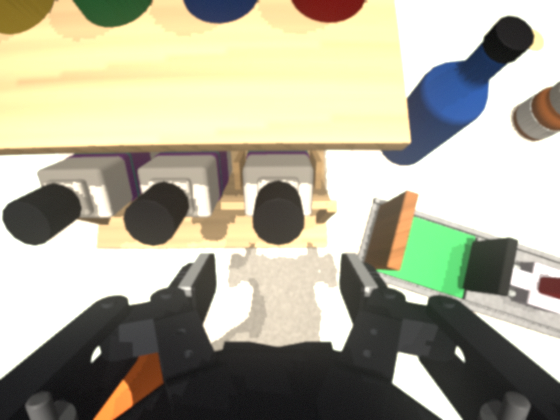

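The middle bottle is back in its bay (155,213). The right bottle's cap is centred ahead at (278,212).

>>> drive_tool(deltas=[[[0.1,0,0.8],[0,0,0]],[[0.2,0,1],[0,0,0]],[[0.2,0,1],[0,0,0]],[[0.2,0,1],[0,0,0]],[[0.2,0,1],[0,0,0]],[[0.1,0,1],[0,0,0]],[[0.2,0,0.8],[0,0,0]],[[0,0,0],[0,0,0]],[[0,0,0],[0,0,0]]])

```text
clock: 10.3
position: [551.6, 52.5, 155.0]
ee_rot: [0.974, 0.063, 0.216, -0.014]
contact_force: [-0.2, -0.3, -0.5]
gripper_width: 63.9
grasp_force: 0.0
```

>>> drive_tool(deltas=[[[0,0,0],[0,0,0]],[[0,0,0],[0,0,0]],[[0,0,0],[0,0,0]],[[0,0,0],[0,0,0]],[[0,0,0],[0,0,0]]], claw=2.0)

```text
clock: 10.8
position: [551.6, 52.6, 156.3]
ee_rot: [0.974, 0.064, 0.217, -0.014]
contact_force: [-3.7, -0.9, 5.7]
gripper_width: 32.6
grasp_force: 59.4
```

>>> drive_tool(deltas=[[[-0.1,0,-0.4],[0,0,0]],[[-0.1,0,-0.5],[0,0,0]],[[-0.1,0,-0.5],[0,0,0]],[[-0.1,0,-0.6],[0,0,0]],[[0.2,0,-0.2],[0,0,0]],[[0.3,0,-0.2],[0,0,0]],[[0,0,0],[0,0,0]],[[0,0,0],[0,0,0]],[[0,0,0],[0,0,0]],[[0,0,0],[0,0,0]]])

```text
clock: 11.8
position: [541.6, 51.0, 176.9]
ee_rot: [0.974, 0.063, 0.216, -0.014]
contact_force: [1.0, 0.1, -6.5]
gripper_width: 32.1
grasp_force: 60.6
```

>>> drive_tool(deltas=[[[0,0,0],[0,0,0]]])

```text
clock: 11.9
position: [541.9, 51.2, 177.3]
ee_rot: [0.974, 0.064, 0.216, -0.014]
contact_force: [0.4, -0.7, -7.0]
gripper_width: 32.4
grasp_force: 60.6
```

>>> drive_tool(deltas=[[[0,0,0],[0,0,0]]])

```text
clock: 12.0
position: [542.2, 51.3, 177.6]
ee_rot: [0.974, 0.064, 0.217, -0.014]
contact_force: [-0.5, 0.1, -6.6]
gripper_width: 32.3
grasp_force: 60.6
```

```bash
cat >> h.py <<'E'
STAND=frame([554,-120,0],SY)
E
python3 - <<'E'
from plan import *
st=arm.read_state(); j=st["joints"]
for n,P,Rt in [("A",)+tgt(-80,110),("B",np.array([470,42,320]),tilt()),("C",np.array([470,42,320]),tilt(a=-10)),("C2",np.array([520,-60,320]),tilt(a=-10)),
   ("D",np.array([552,-133,320]),tilt(STAND,-10)),("E",np.array([552,-133,165]),tilt(STAND,-10)),("E0",np.array([552,-133,165]),tilt(STAND,0)),
   ("G",np.array([526,-265,61]),STAND[1]*R.from_euler('z',90,degrees=True)*R.from_euler('x',180,degrees=True)),
   ("G-",np.array([526,-265,61]),STAND[1]*R.from_euler('z',-90,degrees=True)*R.from_euler('x',180,degrees=True))]:
    x,c=near(P,Rt,j); print(n,x,c); 
    if c<1e-4:j=x
P,Rt=tgt(-80,110); print(P); delta(st,P,Rt)
E
```

```text
A [ 0.51 -0.06 -0.69  0.3  -0.55  0.97] 0.0
B [ 0.55 -0.25 -0.76  0.48 -0.54  0.8 ] 0.0
C [ 0.4   0.16 -0.07 -0.05 -1.51  1.31] 0.0
C2 [ 0.19  0.25  0.03 -0.01 -1.52  1.51] 0.0
D [ 0.03  0.33  0.15 -0.04 -1.56  1.36] 0.0
E [ 0.03  0.43 -0.09 -0.04 -1.22  1.37] 0.0
E0 [ 0.05  0.34 -0.23 -0.   -1.    1.34] 0.0
G [-0.18  0.49 -0.31  0.03 -0.77  3.1 ] 0.000352
G- [-0.19  0.5  -0.29 -0.   -0.78  0.01] 0.0
[489.96341643  44.47479682 244.78369105]
shift cm [-1.92  0.   -8.32] then turn [ 0.03 -0.09 -0.08] shift in target axes [-1.93 -0.01 -8.31]
```

>>> drive_tool(deltas=[[[-0.1,0,-0.6],[0,0,0]],[[-0.2,0,-1.1],[0,0,0]],[[-0.2,0,-1.1],[0,0,0]],[[-0.2,0,-1.1],[0,0,0]],[[-0.2,0,-1.1],[0,0,0]],[[-0.2,0,-1.1],[0,0,0]],[[-0.2,0,-1.1],[0,0,0]],[[-0.2,0,-1.1],[0,0,0]],[[-0.2,0,-1.1],[0,0,0]],[[0,0,-1.2],[0,0,0]],[[0.2,0,-1.2],[0,0,0]]])

```text
clock: 13.1
position: [478.0, 42.8, 278.6]
ee_rot: [0.974, 0.063, 0.216, -0.014]
contact_force: [0.2, -0.1, -7.1]
gripper_width: 32.7
grasp_force: 60.5
```

>>> drive_tool(deltas=[[[0.2,0,-1.2],[0,0,0]],[[0.2,0,-1.2],[0,0,0]],[[0.2,0,-1.2],[0,0,0]],[[0.2,0,-1.2],[0,0,0]],[[0,0,0],[0,-4,0]],[[0,0,0],[0,-6,0]],[[0,0,0],[0,-6,0]],[[0,0,0],[0,-6,0]],[[0,0,0],[0,-6,0]],[[0,0,0],[0,-4,0]],[[0,0,0],[0,-3,0]],[[0,0,0],[0,0,0]]])

```text
clock: 14.3
position: [468.2, 42.4, 324.6]
ee_rot: [0.994, 0.065, -0.085, 0.005]
contact_force: [-0.3, 1.2, -7.2]
gripper_width: 32.2
grasp_force: 60.5
```

```bash
python3 - <<'E'
from plan import *
from bench import get_image
st=arm.read_state(); d=get_image("scene"); np.savez("pics/s5.npz",**d,**{k:np.array(v) for k,v in st.items()})
print(st["position"],st["contact_force"])
delta(st,[552,-133,320],tilt(STAND,-10))
uv=proj(d,[st["position"],st["position"]-[0,0,150]]);print(uv)
x,y=uv.mean(0).astype(int)
c=cv2.resize(d["img"][max(0,y-70):y+70,max(0,x-80):x+80],None,fx=4,fy=4,interpolation=cv2.INTER_CUBIC)
print(max(0,x-80),max(0,y-70)); cv2.imwrite("pics/s5.png",np.clip(c[:,:,::-1]*1.6,0,255).astype(np.uint8))
E
```

```text
[468.19259007  42.40421821 324.63641719] [-0.27642293  1.16066087 -7.2445114 ]
shift cm [ 6.02 18.48 -0.59] then turn [ 3.   -0.24 17.77] shift in target axes [11.36 15.71 -1.53]
[[334.45547448 134.85002123]
 [328.14183205 181.90589698]]
251 88
```

View pics/s5.png

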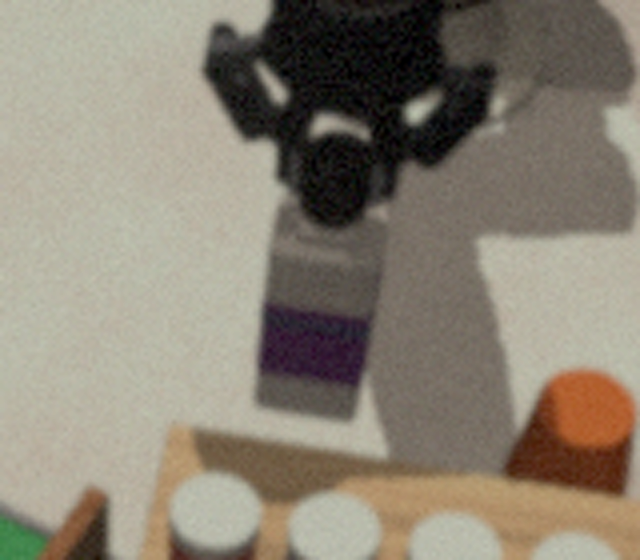

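The picture shows the bottle hanging by its cap, near upright, with its front bottom edge at about crop (305,410). I'll estimate its lean from that.

```bash
python3 - <<'E'
from h import *
d=np.load("pics/s5.npz"); Rt=R.from_quat(d["ee_rot"]); gp=d["position"]-Rt.apply([0,0,19])
print("meas bottom-front (327.3,190.5) top-front(~130) ; band mid (329.8,174.5)")
for th in(-10,-5,0,5,10,15):
    Rb=RACK[1]*R.from_euler('y',-th,degrees=True)
    f=lambda x,z: gp+Rb.apply([x,0,z-168])
    print(th,proj(d,[f(22,0),f(22,130),f(-22,130),f(0,182)]).round(1).tolist())
print(proj(d,[gp]))
E
```

```text
meas bottom-front (327.3,190.5) top-front(~130) ; band mid (329.8,174.5)
-10 [[328.4, 180.6], [332.1, 149.2], [335.5, 131.1], [335.6, 125.2]]
-5 [[327.4, 185.7], [331.9, 150.1], [335.2, 132.9], [335.7, 124.7]]
0 [[326.4, 190.6], [331.7, 150.7], [334.9, 134.8], [335.8, 124.3]]
5 [[325.5, 195.1], [331.6, 151.2], [334.6, 136.6], [335.9, 123.9]]
10 [[324.6, 199.3], [331.5, 151.6], [334.2, 138.3], [335.9, 123.5]]
15 [[323.8, 203.0], [331.4, 151.7], [333.9, 140.0], [336.0, 123.1]]
[[335.09370088 129.37121386]]
```

>>> drive_tool(deltas=[[[0,0,0],[1,0,5.9]],[[0,0,0],[1,0,5.9]],[[0,0,0],[1,0,6]],[[0.5,1.5,0],[0,0,0]],[[0.8,2,0],[0,0,0]],[[1,2.2,0],[0,0,0]],[[1.5,2.2,0],[0,0,0]],[[1.8,2.2,0],[0,0,0]],[[2,2,-0.5],[0,0,0]],[[2,2,-0.5],[0,0,0]],[[1.8,1.6,-0.5],[0,0,0]],[[0,0,0],[0,0,0]]])

```text
clock: 15.55
position: [552.2, -135.9, 320.9]
ee_rot: [0.992, -0.093, -0.083, -0.007]
contact_force: [-1.4, 0.1, -7.3]
gripper_width: 32.6
grasp_force: 61.0
```

>>> drive_tool(deltas=[[[0,0,0],[0,0,0]],[[0,0,0],[0,0,0]],[[0,0,0],[0,0,0]]])

```text
clock: 15.85
position: [550.0, -133.3, 321.2]
ee_rot: [0.992, -0.091, -0.085, -0.007]
contact_force: [-0.1, 0.3, -6.8]
gripper_width: 32.3
grasp_force: 61.0
```

```bash
python3 - <<'E'
from plan import *
from bench import get_image
st=arm.read_state(); d=get_image("wrist"); np.savez("pics/w6.npz",**d,**{k:np.array(v) for k,v in st.items()})
print(st["position"],st["contact_force"])
delta(st,[552,-133,320],tilt(STAND,-10))
c=cv2.resize(d["img"],None,fx=800/560,fy=800/560,interpolation=cv2.INTER_CUBIC)
cv2.imwrite("pics/w6.png",np.clip(c[:,:,::-1]*1.4,0,255).astype(np.uint8))
E
```

```text
[ 549.96555981 -133.25143861  321.17119251] [-0.06334377  0.2983722  -6.80466452]
shift cm [ 0.21 -0.06  0.08] then turn [ 0.07 -0.2   0.03] shift in target axes [ 0.21 -0.06  0.08]
```

View pics/w6.png

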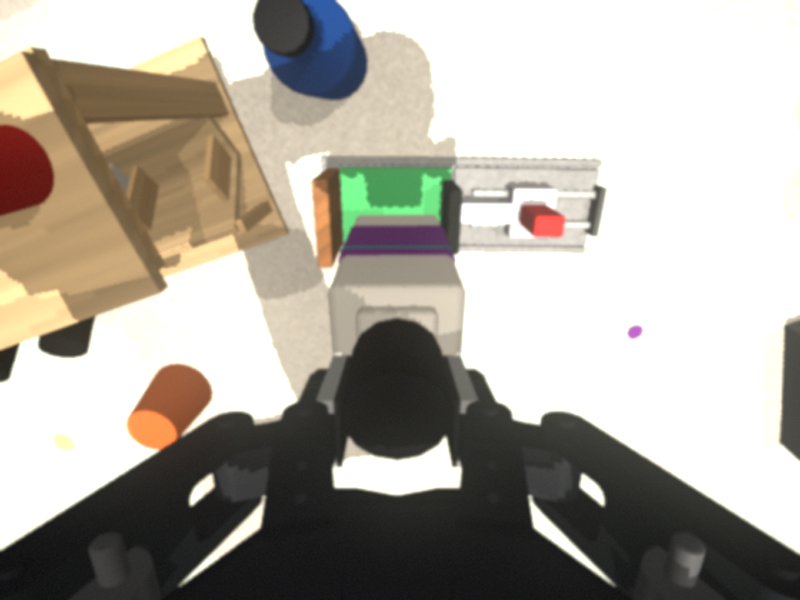

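The bottle hangs plumb over the plate, and the kerb line (row 158) runs level with the image, so the yaw is right. The plate's back edge runs (341,168) to (453,168), the pad is at (452,215) and the grip top is at about (540,218).

```bash
python3 - <<'E'
from h import *
d=np.load("pics/w6.npz"); k=wristcam(d,d); f=800/560
def sp(L,z):
    P=plane(d,[(a/f,b/f) for a,b in L],z,**k); Q=STAND[1].inv().apply(P-STAND[0]); return P.round(1),Q.round(1)
print("rear edge z10/22",sp([(320,157),(600,160)],10)[1],sp([(320,157),(600,160)],22)[1])
print("front right",sp([(585,250)],10)[1])
print("green BL BR",sp([(341,168),(453,168)],12)[1])
print("fence face bottom",sp([(341,168),(339,210)],12)[1]," fence top face edge",sp([(330,178),(333,262)],92)[1])
print("pad top face edge",sp([(445,182),(445,250)],82)[1]," pad bottom",sp([(452,175)],22)[1])
P,Q=sp([(522,205),(555,207),(564,234),(532,236)],91);print("grip top",P.mean(0),Q.mean(0),Q)
# red mask
h=cv2.cvtColor(d["img"],cv2.COLOR_RGB2HSV);m=cv2.inRange(h,(0,150,60),(8,255,255))|cv2.inRange(h,(172,150,60),(180,255,255));m[:,:340]=0;m[:100]=0;m[200:]=0
ys,xs=np.nonzero(m);print(xs.min()*f,xs.max()*f,ys.min()*f,ys.max()*f)
u=np.percentile(h[...,2][m>0],[10,50,90]);print(u)
g=cv2.cvtColor(d["img"],cv2.COLOR_RGB2GRAY)
print("row profile through plate v=125:",[(c,int(g[125,c])) for c in range(222,250,2)],[(c,int(g[125,c])) for c in range(306,326,2)])
E
```

```text
rear edge z10/22 [[  46.2   64.1   10. ]
 [  45.2 -222.2   10. ]] [[  47.3   62.    22. ]
 [  46.3 -216.5   22. ]]
front right [[ -51.3 -224.4   10. ]]
green BL BR [[ 35.6  43.1  12. ]
 [ 35.7 -70.9  12. ]]
fence face bottom [[35.6 43.1 12. ]
 [-7.3 47.4 12. ]]  fence top face edge [[ 37.1  42.5  92. ]
 [-37.4  44.6  92. ]]
pad top face edge [[ 32.3 -55.4  82. ]
 [-29.2 -58.4  82. ]]  pad bottom [[ 30.1 -69.   22. ]]
grip top [ 528.8   -260.725   91.   ] [   1.025 -142.975   91.   ] [[  14.7 -122.2   91. ]
 [  13.2 -151.5   91. ]
 [ -10.9 -163.5   91. ]
 [ -12.9 -134.7   91. ]]
532.8571428571429 562.8571428571429 214.28571428571428 234.28571428571428
[171. 219. 220.]
row profile through plate v=125: [(222, 75), (224, 70), (226, 70), (228, 65), (230, 56), (232, 51), (234, 51), (236, 57), (238, 111), (240, 147), (242, 148), (244, 142), (246, 138), (248, 145)] [(306, 148), (308, 131), (310, 88), (312, 81), (314, 81), (316, 96), (318, 124), (320, 158), (322, 161), (324, 159)]
```

```bash
sed -i 's/^STAND=frame(\[554.*/STAND=frame([553.8,-121,0],SY)/' h.py; python3 - <<'E'
from plan import *
st=arm.read_state()
for z in(172,157): delta(st,STAND[0]+STAND[1].apply([-6.3,-10,z]),tilt(STAND,-10))
E
```

```text
shift cm [ 2.06 -0.29 14.78] then turn [ 0.07 -0.2   0.04] shift in target axes [ 2.11 -0.28 14.77]
shift cm [ 2.32 -0.29 16.26] then turn [ 0.07 -0.2   0.04] shift in target axes [ 2.37 -0.28 16.25]
```

>>> drive_tool(deltas=[[[0.2,-0.1,1],[0,-0.2,0]],[[0.2,-0.1,1.5],[0,0,0]],[[0.3,-0.1,2],[0,0,0]],[[0.3,0,2],[0,0,0]],[[0.3,0,2],[0,0,0]],[[0.3,0,2],[0,0,0]],[[0.2,0,1.7],[0,0,0]],[[0.2,0,1.5],[0,0,0]],[[0.1,0,1],[0,0,0]],[[0,0,0],[0,0,0]],[[0,0,0],[0,0,0]],[[0,0,0],[0,0,0]]])

```text
clock: 17.1
position: [546.7, -130.4, 173.2]
ee_rot: [0.992, -0.092, -0.086, -0.007]
contact_force: [-0.3, -0.8, -6.4]
gripper_width: 32.7
grasp_force: 61.0
```

```bash
python3 - <<'E'
from plan import *
st=arm.read_state(); print(st["contact_force"],st["joints"])
for z in(164,157): delta(st,STAND[0]+STAND[1].apply([-6.3,-10,z]),tilt(STAND,-10))
E
```

```text
[-0.3129009  -0.75671218 -6.39409607] [ 0.03417172  0.41376166 -0.09656806 -0.03822779 -1.23032316  1.3681268 ]
shift cm [ 0.05 -0.05  0.93] then turn [ 0.08 -0.07 -0.01] shift in target axes [ 0.05 -0.05  0.93]
shift cm [ 0.17 -0.05  1.62] then turn [ 0.08 -0.07 -0.01] shift in target axes [ 0.18 -0.05  1.62]
```

>>> drive_tool(deltas=[[[0.1,0,0.3],[0,0,0]],[[0,0,0.3],[0,0,0]],[[0.1,0,0.3],[0,0,0]],[[0,0,0],[0,0,0]],[[0,0,0],[0,0,0]]])

```text
clock: 17.6
position: [546.3, -130.4, 163.0]
ee_rot: [0.992, -0.092, -0.088, -0.007]
contact_force: [0.0, 0.2, -6.4]
gripper_width: 32.9
grasp_force: 61.1
```

>>> drive_tool(deltas=[[[0,0,0.2],[0,0,0]],[[0,0,0],[0,0,0]],[[0,0,0],[0,0,0]]])

```text
clock: 17.9
position: [546.2, -130.4, 161.4]
ee_rot: [0.992, -0.092, -0.087, -0.007]
contact_force: [-0.7, 0.2, -4.6]
gripper_width: 32.2
grasp_force: 61.3
```

>>> drive_tool(deltas=[[[0,0,0.2],[0,0,0]],[[0,0,0],[0,0,0]],[[0,0,0],[0,0,0]]])

```text
clock: 18.2
position: [545.9, -130.4, 159.6]
ee_rot: [0.992, -0.092, -0.087, -0.007]
contact_force: [-1.1, 0.4, -2.0]
gripper_width: 32.9
grasp_force: 61.6
```

>>> drive_tool(deltas=[[[0,0,0.2],[0,0,0]],[[0,0,0],[0,0,0]],[[0,0,0],[0,0,0]]])

```text
clock: 18.5
position: [545.7, -130.4, 157.7]
ee_rot: [0.992, -0.092, -0.087, -0.007]
contact_force: [-0.7, -0.6, -0.1]
gripper_width: 32.4
grasp_force: 61.8
```

>>> drive_tool(deltas=[[[0,0,0.1],[0,0,0]],[[0,0,0],[0,0,0]],[[0,0,0],[0,0,0]]])

```text
clock: 18.8
position: [545.5, -130.3, 156.5]
ee_rot: [0.992, -0.092, -0.087, -0.007]
contact_force: [-0.2, -0.5, 2.6]
gripper_width: 32.2
grasp_force: 62.0
```

>>> drive_tool(deltas=[[[0,0,0],[0,0,0]],[[0,0,0],[0,0,0]],[[0,0,0],[0,0,0]],[[0,0,0],[0,0,0]],[[0,0,0],[0,0,0]]], claw=6.0)

```text
clock: 19.3
position: [545.0, -130.1, 155.9]
ee_rot: [0.992, -0.092, -0.088, -0.007]
contact_force: [-0.2, -0.7, 1.0]
gripper_width: 60.3
grasp_force: 0.0
```

>>> drive_tool(deltas=[[[0,0,-0.8],[0,0,0]],[[-0.1,0,-1.2],[0,0,0]],[[-0.2,0,-1.6],[0,0,0]],[[-0.3,0,-2],[0,0,0]],[[-0.3,0,-2],[0,0,0]],[[-0.4,0,-2],[0,0,0]],[[-0.4,0,-2],[0,0,0]],[[-0.2,0,-1],[0,0,0]],[[0,0,0],[0,0,0]]])

```text
clock: 20.2
position: [549.2, -130.7, 285.7]
ee_rot: [0.992, -0.092, -0.085, -0.007]
contact_force: [-0.6, 0.3, 0.5]
gripper_width: 60.0
grasp_force: 0.0
```

```bash
python3 - <<'E'
from plan import *
from bench import get_image
st=arm.read_state(); d=get_image("wrist"); np.savez("pics/w7.npz",**d,**{k:np.array(v) for k,v in st.items()})
d2=get_image("scene"); np.savez("pics/s7.npz",**d2)
print(st["position"],st["contact_force"])
Rt=STAND[1]*R.from_euler('z',-90,degrees=True)*R.from_euler('x',180,degrees=True)
for P in([529,-262,200],[529,-262,62]):
  P=np.array(P,float); delta(st,P,Rt); print(near(P,Rt,np.r_[st["joints"][:5],.01]))
a=d["img"][:300];b=cv2.resize(d2["img"][150:300,150:350],None,fx=2,fy=2,interpolation=cv2.INTER_CUBIC)
c=np.hstack([a[:300,120:500],b]);print(c.shape)
cv2.imwrite("pics/w7.png",np.clip(c[:,:,::-1]*1.5,0,255).astype(np.uint8))
E
```

```text
[ 549.19484194 -130.68826045  285.74039906] [-0.64565602  0.26213208  0.54314211]
shift cm [ 1.88 13.27  8.39] then turn [ 7.74  7.67 89.75] shift in target axes [13.28 -0.42  8.57]
(array([-0.19,  0.35, -0.13, -0.  , -1.09,  0.  ]), np.float64(0.0))
shift cm [ 4.23 13.26 21.99] then turn [ 7.74  7.67 89.75] shift in target axes [13.28 -0.42 22.37]
(array([-0.19,  0.5 , -0.29, -0.  , -0.79,  0.  ]), np.float64(0.0))
(300, 780, 3)
```

View pics/w7.png

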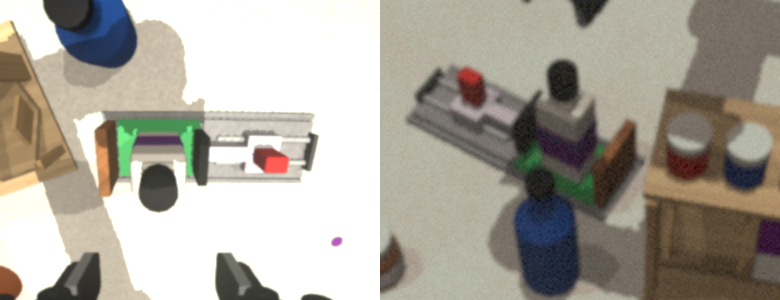

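The bottle stands upright in the middle of the plate, square to the track, with its cap at about (158,187) in the left half. The flask is undisturbed. Next, the gate.

>>> drive_tool(deltas=[[[0,0,0],[0.7,0.7,8.2]],[[0,0,0],[0.7,0.7,8.2]],[[0,0,0],[0.7,0.7,8.2]],[[0,0,0],[0.7,0.7,8.2]],[[0,0,0],[0.7,0.7,8.2]],[[0,0,0],[0.7,0.7,8.2]],[[0,0,0],[0.7,0.7,8.2]],[[0,0,0],[0.7,0.7,8.2]],[[0,0,0],[0.7,0.7,8.2]],[[0,0,0],[0.7,0.7,8.2]],[[0,0,0],[0.7,0.7,7.8]],[[0,0,0],[0,0,0]]], claw=7)

```text
clock: 21.5
position: [547.5, -130.3, 282.1]
ee_rot: [-0.639, 0.769, 0.002, -0.003]
contact_force: [0.5, 0.5, -0.1]
gripper_width: 70.0
grasp_force: 0.0
```

```bash
cat > gp.py <<'E'
from plan import *
Rt=STAND[1]*R.from_euler('z',-90,degrees=True)*R.from_euler('x',180,degrees=True)
if __name__=="__main__":
    st=arm.read_state(); print(st["position"],st["contact_force"].round(2),"stand",STAND[1].inv().apply(st["position"]-STAND[0]).round(1),"F stand",STAND[1].inv().apply(st["contact_force"]).round(2))
    d=np.load("pics/w7.npz");k=wristcam(d,d)
    h=cv2.cvtColor(d["img"],cv2.COLOR_RGB2HSV);m=cv2.inRange(h,(0,150,195),(8,255,255))|cv2.inRange(h,(172,150,195),(180,255,255));m[:,:300]=0;m[250:]=0
    ys,xs=np.nonzero(m);print(len(xs));P=plane(d,[((xs.min()+xs.max())/2,(ys.min()+ys.max())/2)],91,**k)[0]
    print("grip w7",P.round(1),STAND[1].inv().apply(P-STAND[0]).round(1),xs.min(),xs.max(),ys.min(),ys.max())
    print("grip top view",STAND[1].inv().apply(np.array([526.2,-265.5,91])-STAND[0]).round(1))
    for z in(130,58): delta(st,[P[0],P[1],z],Rt)
E
python3 gp.py
```

```text
[ 547.53314893 -130.32324486  282.13592739] [ 0.47  0.46 -0.15] stand [ -4.5 -10.3 282.1] F stand [ 0.37  0.53 -0.15]
2
grip w7 [ 520.4 -265.8   91. ] [  -6.3 -148.4   91. ] 394 400 166 168
grip top view [  -0.7 -147.1   91. ]
shift cm [13.77  0.06 15.25] then turn [ 0.43 -0.14 -0.01] shift in target axes [13.81  0.18 15.21]
shift cm [1.375e+01 1.000e-02 2.245e+01] then turn [ 0.43 -0.14 -0.01] shift in target axes [13.81  0.18 22.41]
```

>>> drive_tool(deltas=[[[1.5,0,0],[0.4,0,0]],[[2,-0.1,0],[0,0,0]],[[2.2,-0.1,0],[0,0,0]],[[2.4,-0.1,0],[0,0,0]],[[2.2,-0.1,0],[0,0,0]],[[2,0,1.5],[0,0,0]],[[1.4,0,2],[0,0,0]],[[0,0,3],[0,0,0]],[[0,0,3],[0,0,0]],[[0,0,3],[0,0,0]],[[0,0,2],[0,0,0]],[[0,0,0],[0,0,0]]])

```text
clock: 22.7
position: [524.7, -266.5, 134.9]
ee_rot: [-0.639, 0.769, 0.002, -0.002]
contact_force: [0.2, -0.4, -0.3]
gripper_width: 70.0
grasp_force: 0.0
```

```bash
python3 - <<'E'
from gp import *
from bench import get_image
st=arm.read_state(); d=get_image("wrist");k=wristcam(d,st)
print(st["position"],"stand",STAND[1].inv().apply(st["position"]-STAND[0]).round(1))
delta(st,STAND[0]+STAND[1].apply([0,-147,58]),Rt)
h=cv2.cvtColor(d["img"],cv2.COLOR_RGB2HSV);m=cv2.inRange(h,(0,140,60),(9,255,255))|cv2.inRange(h,(171,140,60),(180,255,255));
n,l,s,c=cv2.connectedComponentsWithStats(m)
for i in range(1,n):
    if s[i,4]>80:
        x,y,w,hh=s[i,:4]; Q=plane(d,[(x,y),(x+w,y),(x+w,y+hh),(x,y+hh)],91,**k); print(s[i],STAND[1].inv().apply(Q-STAND[0]).round(1).tolist())
        v=h[...,2][l==i]; print(np.percentile(v,[5,25,50,75,95]))
E
```

```text
[ 524.69585484 -266.46343865  134.9162936 ] stand [  -2.  -148.3  134.9]
shift cm [-0.14 -0.24  7.69] then turn [ 0.35 -0.06 -0.02] shift in target axes [-0.13 -0.2   7.69]
[ 265  203   27   50 1268] [[4.8, -171.1, 91.0], [-13.1, -171.0, 91.0], [-13.6, -135.4, 91.0], [5.2, -135.4, 91.0]]
[ 71.  92. 110. 112. 114.]
```

>>> drive_tool(deltas=[[[0,0,1.5],[0.3,0,0]],[[0,0,2],[0,0,0]],[[0,0,2],[0,0,0]],[[0,0,1.5],[0,0,0]],[[0,0,0.7],[0,0,0]],[[0,0,0],[0,0,0]]])

```text
clock: 23.35
position: [528.1, -266.9, 62.0]
ee_rot: [-0.639, 0.769, -0.004, 0.002]
contact_force: [-0.8, 0.7, -0.7]
gripper_width: 69.8
grasp_force: 0.0
```

>>> drive_tool(deltas=[[[0,0,0],[0,0,0]],[[0,0,0],[0,0,0]],[[0,0,0],[0,0,0]],[[0,0,0],[0,0,0]],[[0,0,0],[0,0,0]],[[0,0,0],[0,0,0]]], claw=1.0)

```text
clock: 23.95
position: [524.2, -266.1, 62.4]
ee_rot: [-0.638, 0.77, -0.0, -0.001]
contact_force: [-8.2, 3.0, 8.4]
gripper_width: 18.8
grasp_force: 59.6
```

```bash
python3 gp.py
```

```text
[ 524.20184786 -266.08665049   62.41355371] [-8.16  2.98  8.37] stand [  -2.5 -148.1   62.4] F stand [-8.56  1.43  8.37]
2
grip w7 [ 520.4 -265.8   91. ] [  -6.3 -148.4   91. ] 394 400 166 168
grip top view [  -0.7 -147.1   91. ]
shift cm [ 0.05  0.38 -6.76] then turn [ 0.02 -0.11 -0.09] shift in target axes [ 0.04  0.38 -6.76]
shift cm [0.04 0.38 0.44] then turn [ 0.02 -0.11 -0.09] shift in target axes [0.04 0.38 0.44]
```

>>> drive_tool(deltas=[[[0,0.1,-0.1],[0,0,0]],[[0,0.1,0],[0,0,0]],[[-0.1,0,0],[0,0,0]],[[-0.2,0,0],[0,0,0]],[[-0.2,0,0],[0,0,0]],[[-0.2,0,0],[0,0,0]],[[-0.2,0,0],[0,0,0]],[[-0.2,0,0],[0,0,0]],[[-0.2,0,0],[0,0,0]],[[-0.1,0,0],[0,0,0]]])

```text
clock: 24.95
position: [526.8, -252.4, 62.5]
ee_rot: [-0.639, 0.77, -0.002, 0.0]
contact_force: [-6.2, -1.4, 2.2]
gripper_width: 19.2
grasp_force: 59.6
```

```bash
python3 gp.py | head -1
```

```text
[ 526.81183903 -252.40834412   62.4863959 ] [-6.21 -1.35  2.24] stand [  -2.4 -134.1   62.5] F stand [-5.85 -2.47  2.24]
```

>>> drive_tool(deltas=[[[-0.1,0.1,0],[0,0,0]],[[-0.2,0,0],[0,0,0]],[[-0.2,0,0],[0,0,0]],[[-0.2,0,0],[0,0,0]],[[-0.2,0,0],[0,0,0]],[[-0.2,0,0],[0,0,0]],[[-0.2,0,0],[0,0,0]],[[-0.2,0,0],[0,0,0]]])

```text
clock: 25.75
position: [529.5, -238.3, 62.5]
ee_rot: [-0.639, 0.769, -0.003, 0.001]
contact_force: [-3.6, -6.7, 0.2]
gripper_width: 19.0
grasp_force: 59.3
```

```bash
python3 gp.py | head -1
```

```text
[ 529.53126887 -238.26387804   62.51631467] [-3.61 -6.7   0.23] stand [  -2.4 -119.7   62.5] F stand [-2.32 -7.25  0.23]
```

>>> drive_tool(deltas=[[[-0.2,0,0],[0,0,0]],[[-0.2,0,0],[0,0,0]],[[-0.2,0,0],[0,0,0]],[[-0.2,0,0],[0,0,0]],[[-0.1,0,0],[0,0,0]],[[0,0,0],[0,0,0]]])

```text
clock: 26.35
position: [531.3, -229.2, 62.5]
ee_rot: [-0.639, 0.769, -0.003, 0.001]
contact_force: [-3.7, -4.3, 0.7]
gripper_width: 19.5
grasp_force: 59.3
```

>>> drive_tool(deltas=[[[-0.1,0,0],[0,0,0]],[[-0.1,0,0],[0,0,0]]])

```text
clock: 26.55
position: [531.6, -227.5, 62.5]
ee_rot: [-0.639, 0.769, -0.003, 0.001]
contact_force: [-4.1, -7.2, 0.0]
gripper_width: 19.2
grasp_force: 59.2
```

>>> drive_tool(deltas=[[[-0.1,0,0],[0,0,0]],[[-0.1,0,0],[0,0,0]]])

```text
clock: 26.75
position: [532.0, -225.5, 62.5]
ee_rot: [-0.639, 0.77, -0.003, 0.001]
contact_force: [-4.3, -6.3, 0.5]
gripper_width: 19.1
grasp_force: 59.3
```

```bash
python3 gp.py | head -1
```

```text
[ 531.96856692 -225.53504135   62.54233942] [-4.35 -6.3   0.51] stand [  -2.3 -106.8   62.5] F stand [-3.12 -6.99  0.51]
```

>>> drive_tool(deltas=[[[-0.1,0,0],[0,0,0]],[[-0.1,0,0],[0,0,0]]])

```text
clock: 26.95
position: [532.3, -223.5, 62.5]
ee_rot: [-0.639, 0.77, -0.003, 0.001]
contact_force: [-3.2, -6.5, 0.4]
gripper_width: 19.0
grasp_force: 59.3
```

>>> drive_tool(deltas=[[[-0.1,0,0],[0,0,0]],[[0,0,0],[0,0,0]]])

```text
clock: 27.15
position: [532.6, -222.4, 62.5]
ee_rot: [-0.639, 0.769, -0.003, 0.001]
contact_force: [-4.9, -5.8, -0.5]
gripper_width: 18.9
grasp_force: 59.3
```

>>> drive_tool(deltas=[[[-0.1,0,0],[0,0,0]],[[0,0,0],[0,0,0]]])

```text
clock: 27.35
position: [532.7, -221.5, 62.5]
ee_rot: [-0.639, 0.769, -0.003, 0.001]
contact_force: [-4.2, -4.7, 0.5]
gripper_width: 19.0
grasp_force: 59.3
```

>>> drive_tool(deltas=[[[-0.1,0,0],[0,0,0]],[[0,0,0],[0,0,0]]])

```text
clock: 27.55
position: [532.9, -220.5, 62.5]
ee_rot: [-0.639, 0.769, -0.003, 0.001]
contact_force: [-3.3, -6.6, 1.0]
gripper_width: 19.0
grasp_force: 59.3
```

>>> drive_tool(deltas=[[[-0.1,0,0],[0,0,0]],[[0,0,0],[0,0,0]]])

```text
clock: 27.75
position: [533.1, -219.5, 62.5]
ee_rot: [-0.639, 0.77, -0.003, 0.001]
contact_force: [-3.6, -5.6, 1.3]
gripper_width: 19.2
grasp_force: 59.3
```

```bash
python3 gp.py | head -1
```

```text
[ 533.12020183 -219.49620289   62.54512978] [-3.63 -5.58  1.27] stand [  -2.3 -100.6   62.5] F stand [-2.55 -6.15  1.27]
```

>>> drive_tool(deltas=[[[-0.1,0,0],[0,0,0]],[[0,0,0],[0,0,0]]])

```text
clock: 27.95
position: [533.3, -218.6, 62.5]
ee_rot: [-0.639, 0.769, -0.003, 0.001]
contact_force: [-3.9, -5.6, -0.0]
gripper_width: 19.0
grasp_force: 59.3
```

>>> drive_tool(deltas=[[[-0.1,0,0],[0,0,0]],[[0,0,0],[0,0,0]]])

```text
clock: 28.15
position: [533.3, -218.5, 62.5]
ee_rot: [-0.639, 0.769, -0.004, 0.0]
contact_force: [-4.1, -9.8, -0.8]
gripper_width: 19.2
grasp_force: 59.2
```

```bash
python3 gp.py | head -1
```

```text
[ 533.28523562 -218.54741599   62.51026153] [-4.08 -9.75 -0.75] stand [ -2.3 -99.7  62.5] F stand [ -2.22 -10.34  -0.75]
```

>>> drive_tool(deltas=[[[-0.1,0,0],[0,0,0]],[[0,0,0],[0,0,0]]])

```text
clock: 28.35
position: [533.3, -218.5, 62.5]
ee_rot: [-0.639, 0.77, -0.004, -0.0]
contact_force: [-5.0, -13.8, -1.6]
gripper_width: 19.7
grasp_force: 59.1
```

```bash
python3 gp.py | head -1
```

```text
[ 533.2802792  -218.50233731   62.51184945] [ -4.95 -13.83  -1.64] stand [ -2.3 -99.6  62.5] F stand [ -2.34 -14.5   -1.64]
```

>>> drive_tool(deltas=[[[0.1,0,0],[0,0,0]],[[0.1,0,0],[0,0,0]],[[0,0,0],[0,0,0]]])

```text
clock: 28.65
position: [533.3, -218.6, 62.5]
ee_rot: [-0.639, 0.77, -0.003, 0.001]
contact_force: [-4.3, -6.0, 1.4]
gripper_width: 19.0
grasp_force: 59.3
```

>>> drive_tool(deltas=[[[0,0,0],[0,0,0]],[[0,0,0],[0,0,0]],[[0,0,0],[0,0,0]],[[0,0,0],[0,0,0]],[[0,0,0],[0,0,0]]], claw=6.0)

```text
clock: 29.15
position: [534.6, -217.7, 62.9]
ee_rot: [-0.639, 0.769, -0.004, 0.002]
contact_force: [0.2, 0.1, 0.0]
gripper_width: 59.8
grasp_force: 0.0
```

>>> drive_tool(deltas=[[[0,0,-0.5],[0,0,0]],[[0,0,-1],[0,0,0]],[[0,0,-1.5],[0,0,0]],[[0,0,-2],[0,0,0]],[[0,0,-2.5],[0,0,0]],[[1,0,-2.5],[0,0,0]],[[2,0,-2.5],[0,0,0]],[[2,0,-2],[0,0,0]],[[2,0,-1],[0,0,0]],[[0,0,0],[0,0,0]],[[0,0,0],[0,0,0]],[[0,0,0],[0,0,0]]])

```text
clock: 30.35
position: [519.6, -285.4, 217.3]
ee_rot: [-0.639, 0.769, -0.003, 0.001]
contact_force: [-0.7, 0.1, 0.0]
gripper_width: 60.0
grasp_force: 0.0
```

```bash
python3 - <<'E'
from gp import *
from bench import get_image
st=arm.read_state(); print(st["position"],st["clock"],st["contact_force"])
d=get_image("scene");t=get_image("top");np.savez("pics/s9.npz",**d);np.savez("pics/t9.npz",**t)
o=np.load("pics/s7.npz");o0=np.load("pics/top0.npz")
# bottle axis check in scene: expected vertical model at stand (0,17) bottom z~7.5; purple band & cap
f=lambda x,y,z: STAND[0]+STAND[1].apply([x,y,z])
def cap(dd,win):
    g=cv2.GaussianBlur(cv2.cvtColor(dd["img"],cv2.COLOR_RGB2GRAY),(3,3),0); x0,y0=win; m=(g[y0-25:y0+25,x0-20:x0+20]<45).astype(np.uint8)
    n,l,s,c=cv2.connectedComponentsWithStats(m); i=1+s[1:,4].argmax(); return c[i]+[x0-20,y0-25],s[i]
for nm,dd in(("scene",d),("top",t)):
    p=proj(dd,[f(0,17,171)])[0]; print(nm,"cap expect",p,"found",cap(dd,p.astype(int)))
print("top face front edge exp",proj(d,[f(0,17,138),f(22,17,7.5)]))
e=cap(t,proj(t,[f(0,17,171)])[0].astype(int))[0]; print(STAND[1].inv().apply(plane(t,[e],178)[0]-STAND[0]))
# change check for bystanders & rack bottles
for nm,a,b in(("scene",np.load("pics/scene0.npz")["img"],d["img"]),("top",o0["img"],t["img"])):
    D=(np.abs(cv2.GaussianBlur(a,(5,5),0).astype(int)-cv2.GaussianBlur(b,(5,5),0)).max(2)>25).astype(np.uint8)
    dd=d if nm=="scene" else t
    for k,P in dict(flask=[695,-101,100],cup=[364,187,40],jar=[750,-284,37],left=rackpt(164,86),mid=rackpt(164,3.5)).items():
        u=proj(dd,[P])[0].astype(int); print(nm,k,u,int(D[u[1]-12:u[1]+12,u[0]-12:u[0]+12].sum()))
E
```

```text
[ 519.59818984 -285.44832391  217.27360428] 30.35 [-0.65155646  0.08709559  0.02764574]
scene cap expect [251.67961092 195.38139711] found (array([252.36363636, 196.24621212]), array([ 14,  16,  16,  21, 264], dtype=int32))
top cap expect [301.1132113  218.57572212] found (array([290.72413793, 204.49425287]), array([ 7,  0,  6, 24, 87], dtype=int32))
top face front edge exp [[252.18526813 204.29498325]
 [249.21733726 242.56639645]]
[ 29.11515974  47.74861589 178.        ]
scene flask [231 264] 0
scene cup [391 199] 0
scene jar [148 274] 0
scene left [399 226] 0
scene mid [360 219] 0
top flask [296 168] 48
top cup [190 297] 0
top jar [361 152] 0
top left [169 232] 0
top mid [203 227] 0
```

```bash
python3 -c "
from bench import arm
print(arm.job_done())"
```

```text
the job is handed in; nothing more can be done
None
```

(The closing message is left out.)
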